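# Open the battery compartment of a magnetic stirrer

### The job

The small magnetic stirrer lies upside down on the bench for a change of batteries. First push its slide switch over to off, away from the notch end; then put the blade of the flat pry tool into the notch, lever the snapped-in battery cover up against the edge of the case until it springs loose, and put the tool back down on the bench. Finally pick the loose cover off and set it down, not drop it, in the steel tray.

Things in the scene. Friction and masses are not known exactly. Their poses are not given: they have to be found in the camera images.
- stirrer: compact magnetic stirrer, upside down, immovable: square case, blue below, light grey flat bottom on top at z = 60 mm spanning x -75..75, y -68..82 mm, with four round black rubber feet (15 mm wide, 6 mm high) at x +-64, y -57 and 71 mm. Origin: on the bench under the middle of the battery cover (flush in the bottom, x -28..28, y -38..38 mm); z up. The notch end is -y. A black knob sticks out of the +x side
- notch (a point): top of the notch's outer edge, the case edge to lever on, at x 0, y -54, z 60 mm of the stirrer, same axes, 14 mm in from the case's -y side. The notch is an open pocket from here to the cover's edge (x -8..8, y -54..-39 mm), 18 mm deep, running on under the cover to y = -26 mm, where old batteries begin (tops at z = 51 mm). A blade dipping 25 to 40 degrees enters freely
- cover_mid (a point): middle of the light grey battery cover's plate, half-way through its thickness: 56 mm (x) by 76 mm (y), 4 mm thick, 30 g; axes like the stirrer's, z = 58 mm when home. Two 4 mm tabs at its +y end reach under the case's rim; two snap legs hang 10 mm below the plate near its -y end, at x +-18 mm. In the tray it lies on legs and tabs, this point about 13 mm above the bench
- cover_lip (a point): middle of the underside of the cover's -y edge over the notch, where the blade bears; 2.5 mm thick here (x -12..12, y -38..-26 mm). z = 57.5 mm on the stirrer when home. Some 12 N upwards here is needed at first, fading over 4 to 5 mm of lift; then sprung catches push the legs past and this end stays about 9 mm up by itself (z about 67 mm), the tabs still under the rim
- cover_hold (a point): point of the cover to take it by once it has sprung loose: on the middle line, 13 mm in from the -y edge, half-way through the plate. Fingers close along x on the two long sides (56 mm apart), tips just above the case. Drawn about 6 mm towards the stirrer's -y the tabs leave the rim, then it lifts off
- switch (a joint): travel of the slide switch in m: 0 = on (towards the stirrer's -y, the notch end), 0.008 = off (towards +y). It snaps over a detent in mid travel, about 3 N; it stays at either end
- switch_ridge (a point): middle of the top of the switch's ridge: 12 mm (x) by 3 mm (y), standing 4 mm above the bottom of the case, on a thumb plate flush with it. Axes like the stirrer's; at x = 50, y = 34 mm (on) to 42 mm (off), z = 64 mm on the stirrer
- lever_grip (a point): flat pry tool, 178 mm long, 90 g, lying on the bench: a black square handle 20 x 20 mm and 90 mm long, and a flat steel blade 9 mm wide, 2.2 mm thick, 88 mm long, set at half the height of the handle. This point is on its centre line near the centre of mass, 10 mm above the handle's underside, 31 mm behind the handle's front end; x points along the tool to the blade's tip, z is normal to the flat of the blade
- lever_tip (a point): middle of the end of the blade, 119 mm ahead of lever_grip, same axes
- tray: shallow open steel tray 190 mm (x) by 150 mm (y), 15 mm high, walls and floor 4 mm, fixed. Origin: on the bench under its middle
- reagent: small amber glass jar with white cap, 58 mm wide, 100 mm high; to be left alone. Origin under its middle
- beaker: small glass beaker, 48 mm wide, 58 mm high; to be left alone. Origin under its middle
- tip_box: blue pipette tip box with clear lid, 85 x 125 x 65 mm; to be left alone. Origin under its middle
- cell_box: small cardboard box 60 x 60 x 22 mm with three fresh cells standing in it (51 mm high); to be left alone. Origin under its middle
Mind the look-alikes: they are no part of the job. Of the things shaped like the part that bears lever_grip, the black one is meant.

How it is judged:
On the way, in this order (a step that is already met when the one before it is completed fails the run):
1. the slide switch is over at off (value of joint switch above 0.0065 m), for 0.1 s.
2. the tool levers: it bears up on the cover and down on the case at once (contact force between lever and cover above 1 N and contact force between lever and stirrer above 1 N), for 0.02 s.
3. the notch edge of the cover has sprung up, at least 5 mm above its seat (z of cover_lip in the frame of stirrer above 0.0625 m), for 0.1 s.
4. the cover, still in the fingers, is lowered into the tray to within about 2 cm of its floor (contact force between the fingers and cover above 0.3 N and z of cover_mid in the frame of tray below 0.035 m and x of cover_mid in the frame of tray between -0.085 and 0.085 m and y of cover_mid in the frame of tray between -0.065 and 0.065 m), for 0.02 s.
At the end, for the whole second after the job is handed in: The switch is off (beyond 6.5 of its 8 mm); the cover lies at rest in the tray, either face up, its middle within 75 mm (tray's x) and 55 mm (tray's y) of the tray's middle and less than 22 mm above the bench; the pry tool lies flat at rest on the bench (value of joint switch above 0.0065 m and z of cover_mid in the frame of tray below 0.022 m and x of cover_mid in the frame of tray between -0.075 and 0.075 m and y of cover_mid in the frame of tray between -0.055 and 0.055 m and linear speed of each of cover, lever below 0.02 m/s and height (world z) of lever_grip between 0 and 0.03 m and height (world z) of lever_tip below 0.04 m); the robot touches nothing.
It fails at once if the jar, beaker, tip box or box of cells is pushed more than 30 mm or tipped (distance of any of reagent, beaker, tip_box, cell_box from where it was at the start of the episode above 0.03 m or angle between any of reagent, beaker, tip_box, cell_box's own z axis and vertical above 0.5 rad).
It also fails if it takes over 69 s, if anything falls off the work surface, if the arm or the gripper's body presses on something with over 40 N, if the wrist force passes 120 N, or if a joint passes its speed limit or range.

### The arm

A 6-joint arm with a two-finger parallel gripper is mounted at the origin on the work surface. World frame = base frame: x ahead of the robot, y to its left, z up, the work surface at z = 0. Lengths are in m, angles in rad, forces in N, time in s.
With the tool pointing down it reaches from about 0.375 to 0.9 m from the base axis. Payload 3.1 kg.
Tool frame: the origin (TCP) lies on the centre line of the jaws, within the pads' length; the fingertips stand 11 mm ahead of it and the grasp point (between the pads) lies 8 mm behind it; z points along the fingers, x is the direction in which the jaws open and shut, and the axes are right-handed (so a half turn about z gives the same grasp; the last joint's range is limited). The gripper opens to 85 mm and grips with 20 to 120 N. Pads are 22 mm wide; open, the fingers measure 114 mm over their backs; the gripper's body (76 mm by 85 mm) begins 54 mm behind the grasp point. The pads swing forward as they close: fully open they stand 13 mm farther back than shut.
Start: joints at [-1.462, 0.527, 1.433, -0, 1.181, -0.178], TCP at [0.177, -0.599, 0.242] pointing down, gripper open.
Joint ranges: [-3.08, 3.08], [-0.75, 2.2], [0.22, 2.44], [-1.43, 4.57], [0, 2.65], [-2.85, 2.85]. Speed limits (rad/s): [2.79, 2.79, 3.14, 3.14, 3.14, 3.14].

### API

Orientations are given as a unit quaternion [x, y, z, w].
In Python, from workcell import status, camera, env gives the robot as it stands.
- The arm moves only by the tool jog_arm, never from a script. Its argument "rows" is text: rows parted by semicolons, each of 4 numbers parted by spaces: the shift along the tool's x, y, z in mm, then the turn about the tool's z in degrees. In form: tx ty tz roll; .... A call has exactly 8 rows; each row is the pose to reach, as a shift and turn from the pose measured when the call began, along the tool's axes at that moment; what a row does not reach only later rows make up. A row lasts 1/12 s, in which the tool goes at most 41.7 mm and 7.16 degrees, less where a joint would pass 70% of its speed; a pose out of reach is approached as far as the arm can. A call with a gripper value outside its range is refused whole. "hand" is the opening, from 0 (shut) to 1 (fully open), set as the call begins (left out, the last holds). The fingers move at their own pace and stop on an object; the grip force is fixed at half the most. Time passes only in rows, so rows that repeat a pose let the fingers close, or fill a call up. It gives the time, the measured TCP pose, the force and the opening at its end, in the units of the state.
- status.sense(): the state, without advancing time (a new reading comes with each control period).
- camera(name): name is "scene" or "top" or "wrist"; returns a dict with "pixels" (420x560x3 uint8, red, green, blue), "fx", "fy", "cx", "cy" (pixels), "rvec" (rotation vector, rad) and "tvec" (3), from world to camera coordinates, as OpenCV has them. Camera axes: x right, y down, z forward; pixel columns grow to the right and rows downward; lengths in m; the calibration is good to about 2 mm. A picture is of the moment at which its call begins. There is no depth.
- env.sign_off(): hands the job in, once; it reports no verdict.
The state is a dict: "t": time; "joints": joint angles; "joint_velocities": joint speeds; "tau": joint torques, N m; "eef_pos": TCP position; "orientation": TCP orientation; "wrist_force": force on the tool from outside, world axes, zero at the start; "ft_torque": the same for the moment, N m; "opening": finger opening in m.
Only numpy, scipy, OpenCV 4.12 (cv2) and the standard library are available. Lean on these libraries where they do the work, as an engineer would, in place of code of your own. Each camera call takes 0.05 s, during which the arm holds its last target.

## Working session

There is one attempt and no reset: what is moved stays moved. The work goes in short steps, Python scripts to look and compute and a tool call to move; the robot and the scene stay as the last step left them, time stands still between calls to the robot, and variables do not carry over. Pictures are saved under pics/ and viewed, and the job is handed in when it is done.

Besides the shell and the picture viewer there is one more tool, called after ">>>" by a JSON object that holds its "op" and its "data". jog_arm: Moves the arm, as the interface text tells. Its arguments: {"type":"object","properties":{"rows":{"type":"string"},"hand":{"type":"number"}},"required":["rows"]}

```bash
ls; mkdir -p pics; cat > h.py <<'E'
import numpy as np, cv2
from scipy.spatial.transform import Rotation as R
from workcell import status, camera, env
def snap(name,fn):
    c=camera(name); cv2.imwrite('pics/'+fn,c['pixels'][:,:,::-1]); return c
def K(c): return np.array([[c['fx'],0,c['cx']],[0,c['fy'],c['cy']],[0,0,1.]])
def ray(c,u,v):
    Rm=cv2.Rodrigues(np.array(c['rvec'],float))[0]; t=np.array(c['tvec'],float).ravel()
    o=-Rm.T@t; d=Rm.T@np.linalg.inv(K(c))@np.array([u,v,1.]); return o,d/np.linalg.norm(d)
def onz(c,u,v,z):
    o,d=ray(c,u,v); return o+d*(z-o[2])/d[2]
def proj(c,P):
    return cv2.projectPoints(np.array(P,float).reshape(-1,3),np.array(c['rvec'],float),np.array(c['tvec'],float),K(c),None)[0].reshape(-1,2)
def tri(obs):
    A=np.zeros((3,3));b=np.zeros(3)
    for c,u,v in obs:
        o,d=ray(c,u,v);M=np.eye(3)-np.outer(d,d);A+=M;b+=M@o
    return np.linalg.solve(A,b)
import pickle
def save(c,fn): pickle.dump(c,open(fn,'wb'))
def load(fn): return pickle.load(open(fn,'rb'))
E
python3 - <<'E'
from h import *
s=status.sense();print({k:np.round(v,3).tolist() for k,v in s.items()})
for n in ['scene','top','wrist']:
    c=snap(n,n+'0.png');save(c,n+'0.pkl');print(n,c['fx'],c['cx'],c['cy'],ray(c,280,210))
E
```

```text
pics
{'t': 0.0, 'joints': [-1.463, 0.528, 1.434, -0.0, 1.181, -0.179], 'joint_velocities': [-0.001, -0.001, -0.0, -0.001, 0.002, 0.001], 'tau': [0.0, -44.236, -17.802, -0.0, 0.008, 0.0], 'eef_pos': [0.177, -0.599, 0.241], 'orientation': [0.801, -0.599, -0.001, -0.001], 'wrist_force': [0.333, 0.036, 0.297], 'ft_torque': [-0.006, -0.052, -0.036], 'opening': 0.085}
scene 405.42646301445853 273.9736940898 208.19500898259926 (array([ 1.12527533, -0.06680401,  0.82894615]), array([-0.56101474,  0.05131766, -0.82621363]))
top 517.5395996878245 278.41734001994666 206.9428712226536 (array([0.46080889, 0.00500509, 1.24389724]), array([ 0.11752516, -0.00658986, -0.99304804]))
wrist 323.41221036823396 282.8265693977114 211.43042931327983 (array([ 0.24974497, -0.57764429,  0.3733836 ]), array([-0.28514959, -0.07279624, -0.95571461]))
```

View pics/scene0.png

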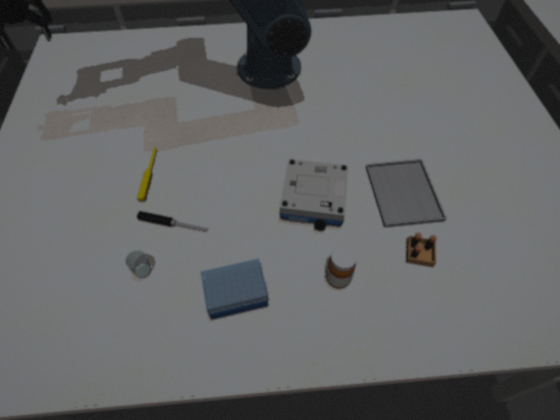

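View pics/top0.png

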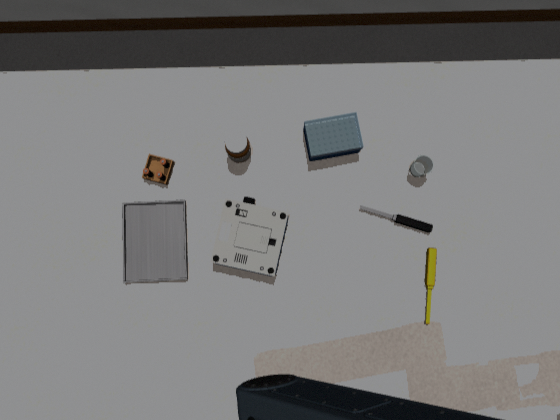

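View pics/wrist0.png

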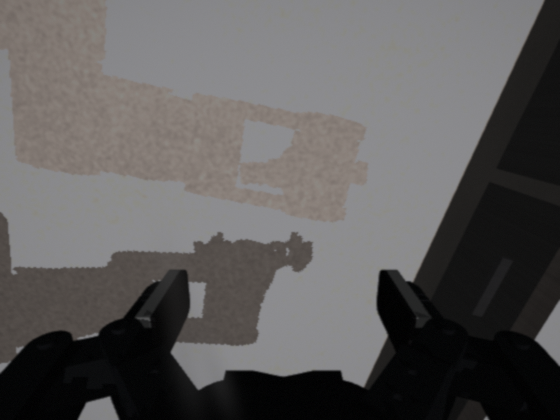

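Possible tools: the black-handled pry tool (scene 155,219; top 412,222) and the yellow screwdriver-like one (scene 147,180; top 431,265). The black one is meant. Next is a close crop.

```bash
python3 - <<'E'
from h import *
c=load('top0.pkl');s=load('scene0.pkl')
a=cv2.resize(c['pixels'][185:295,110:300,::-1],None,fx=4,fy=4,interpolation=cv2.INTER_CUBIC)
a=cv2.convertScaleAbs(a,alpha=1.3)
cv2.imwrite('pics/a.png',a)
b=cv2.resize(c['pixels'][190:260,345:445,::-1],None,fx=5,fy=5,interpolation=cv2.INTER_CUBIC)
d=cv2.resize(s['pixels'][195:245,125:225,::-1],None,fx=5,fy=5,interpolation=cv2.INTER_CUBIC)
cv2.imwrite('pics/b.png',np.vstack([b,d]))
for n,u,v,z in [('case mid',251,238,.06),('tip',361,208,.01),('end',432,228,.01),('trayTL',123,202,.015),('trayBR',187,282,.015),('jar',238,150,.05),('tipbox',333,137,.06),('beaker',420,167,.03)]: print(n,onz(c,u,v,z).round(3))
E
```

```text
case mid [0.538 0.065 0.06 ]
tip [ 0.607 -0.198  0.01 ]
end [ 0.555 -0.365  0.01 ]
trayTL [0.635 0.372 0.015]
trayBR [0.441 0.22  0.015]
jar [0.747 0.093 0.05 ]
tipbox [ 0.77  -0.131  0.06 ]
beaker [ 0.7  -0.34  0.03]
```

View pics/a.png

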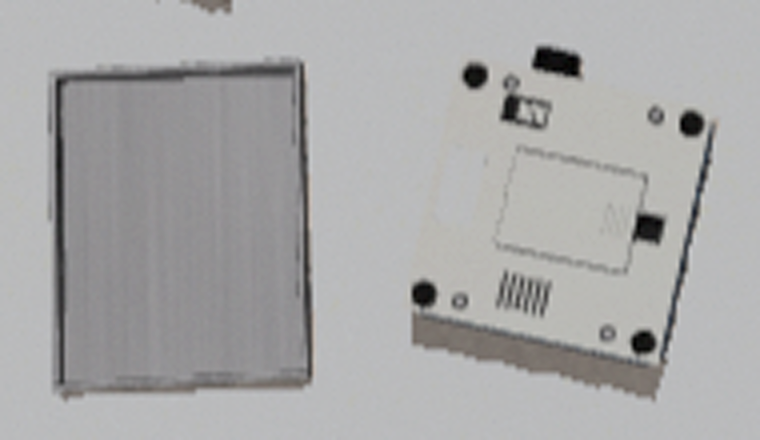

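View pics/b.png

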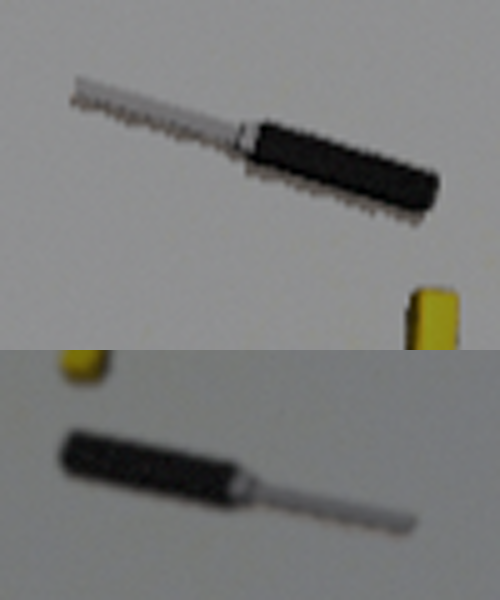

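```bash
cat >> h.py <<'E'
def darkblobs(c,x0,y0,x1,y1,th=60,amin=8,amax=400):
    g=c['pixels'][y0:y1,x0:x1].max(2); k=4
    g=cv2.resize(g,None,fx=k,fy=k,interpolation=cv2.INTER_LINEAR)
    n,l,st,ce=cv2.connectedComponentsWithStats((g<th).astype(np.uint8))
    return [((ce[i]+.5)/k-.5+[x0,y0],st[i,4]/k/k,st[i,2]/k,st[i,3]/k) for i in range(1,n) if amin<st[i,4]/k/k<amax]
def fit2(P,Q): # model P->Q 2D rigid
    P=np.array(P,float);Q=np.array(Q,float);p=P.mean(0);q=Q.mean(0)
    H=(P-p).T@(Q-q);a=np.arctan2(H[0,1]-H[1,0],H[0,0]+H[1,1])
    Rm=np.array([[np.cos(a),-np.sin(a)],[np.sin(a),np.cos(a)]]);t=q-Rm@p
    return a,t,(P@Rm.T+t-Q)
E
python3 - <<'E'
from h import *
c=load('top0.pkl');s=load('scene0.pkl')
for b in darkblobs(c,205,190,300,290,90): print('top',b[0].round(1),[round(float(x),1) for x in b[1:]])
for b in darkblobs(s,275,150,355,235,90): print('sc',b[0].round(1),[round(float(x),1) for x in b[1:]])
E
```

```text
top [248.7 200. ] [70.2, 12.2, 7.5]
top [228.3 203.5] [31.8, 6.2, 6.2]
top [237.6 211.8] [30.5, 7.0, 8.0]
top [282.4 215.5] [32.8, 6.0, 6.5]
top [281.3 246.1] [74.3, 12.8, 58.0]
top [271.6 241.6] [48.6, 8.2, 7.8]
top [215.5 258.1] [34.4, 6.2, 7.0]
top [242.9 270.1] [80.2, 57.2, 13.5]
top [270.3 270.2] [31.7, 6.2, 6.5]
sc [291.8 161.8] [34.0, 6.8, 6.2]
sc [300.  163.1] [11.2, 4.5, 3.2]
sc [343.3 167.5] [35.3, 7.0, 6.5]
sc [334.7 166.8] [9.2, 3.8, 3.2]
sc [320.3 169.2] [69.8, 12.2, 6.8]
sc [292.9 182.9] [43.3, 8.0, 7.0]
sc [327.2 204.8] [82.4, 13.2, 11.5]
sc [293.3 204.7] [10.3, 4.0, 3.5]
```

```bash
python3 - <<'E'
from h import *
c=load('top0.pkl');s=load('scene0.pkl')
F=[(64,71),(64,-57),(-64,71),(-64,-57)]
px=[(228.3,203.5),(282.4,215.5),(215.5,258.1),(270.3,270.2)]
for z in (.060,.066):
    Q=[onz(c,*p,z)[:2]*1000 for p in px]
    a,t,r=fit2(F,Q);print(z,np.degrees(a),t,r.round(1).tolist())
for p,q in [((215.5,258.1),(343.3,167.5)),((270.3,270.2),(291.8,161.8)),((271.6,241.6),(292.9,182.9))]:
    print(tri([(c,*p),(s,*q)]).round(4))
# tray corners
for u,v in [(50,72),(300,62),(312,382),(58,394)]: print(onz(c,110+u/4-.4,185+v/4-.4,.015).round(3))
# tool by both views: (tip, handle end)
tp=[(345+75/5,190+88/5),(345+248/5,190+140/5),(345+436/5,190+192/5)]
sc=[(125+413/5,195+(523-350)/5),(125+245/5,195+(486-350)/5),(125+65/5,195+(452-350)/5)]
for p,q in zip(tp,sc): print('tool',tri([(c,*p),(s,*q)]).round(4),onz(c,*p,.01).round(4),onz(s,*q,.01).round(4))
E
```

```text
0.06 -13.839601977932551 [539.57265638  62.49811541] [[-0.2, 0.1], [0.0, -0.1], [0.2, 0.1], [-0.1, -0.1]]
0.066 -13.839601977932535 [539.164995    62.17229415] [[0.2, 0.4], [0.3, -0.5], [-0.0, 0.5], [-0.4, -0.3]]
[0.4942 0.1467 0.0635]
[0.4639 0.0229 0.0636]
[0.5286 0.0185 0.0615]
[0.633 0.374 0.015]
[0.636 0.225 0.015]
[0.446 0.218 0.015]
[0.442 0.367 0.015]
tool [ 0.6082 -0.194   0.0086] [ 0.608  -0.1955  0.01  ] [ 0.6092 -0.1922  0.01  ]
tool [ 0.5808 -0.2751  0.0104] [ 0.5809 -0.2773  0.01  ] [ 0.5808 -0.273   0.01  ]
tool [ 0.5535 -0.3634  0.0114] [ 0.5538 -0.3659  0.01  ] [ 0.5528 -0.3618  0.01  ]
```

```bash
cat >> h.py <<'E'
ST=dict(a=np.radians(-13.84),t=np.array([.539,.062]))
def st2w(x,y,z):  # mm stirrer -> m world
    a=ST['a'];return np.array([*(ST['t']+np.array([[np.cos(a),-np.sin(a)],[np.sin(a),np.cos(a)]])@[x/1000,y/1000]),z/1000])
def w2st(p):
    a=ST['a'];q=np.array([[np.cos(a),np.sin(a)],[-np.sin(a),np.cos(a)]])@(np.array(p[:2])-ST['t']);return np.array([q[0],q[1],p[2]])*1000
def go(P,az=None):
    s=status.sense();Rm=R.from_quat(s['orientation']).as_matrix();d=Rm.T@(np.array(P)-s['eef_pos'])*1000
    a0=np.degrees(np.arctan2(Rm[1,0],Rm[0,0]))
    ro=0 if az is None else -((az-a0+180)%360-180)
    print('t',round(float(s['t']),2),'pos',np.round(s['eef_pos'],4),'az',round(a0,2),'zax',Rm[:,2].round(3),'F',np.round(s['wrist_force'],1),'op',np.round(s['opening'],4))
    print('  -> rows',d.round(1),'roll',round(ro,2),'j',np.round(s['joints'],2))
E
python3 -c "
from h import *
go([.53,.06,.22],-14)"
```

```text
t 0.15 pos [ 0.1768 -0.5989  0.2415] az -73.57 zax [-0.     0.002 -1.   ] F [0.6 0.1 0.8] op 0.0854
  -> rows [-532.  -525.2   22.6] roll -59.57 j [-1.46  0.53  1.43 -0.    1.18 -0.18]
```

>>> {"op": "jog_arm", "data": {"rows": "-535 -526 20 -60;-535 -526 20 -60;-535 -526 20 -60;-535 -526 20 -60;-535 -526 20 -60;-535 -526 20 -60;-535 -526 20 -60;-535 -526 20 -60", "hand": 0}}

```text
t: 0.82
eef_pos: [0.334, -0.3035, 0.2335]
orientation: [0.99, -0.139, -0.0, -0.001]
wrist_force: [1.4, -0.2, 0.2]
opening: 0.0001
```

```bash
python3 -c "
from h import *
go([.53,.06,.22],-14)"
```

```text
t 0.82 pos [ 0.334  -0.3035  0.2335] az -15.96 zax [-0.     0.002 -1.   ] F [ 1.4 -0.2  0.2] op 0.0001
  -> rows [  88.5 -403.3   14.1] roll -1.96 j [-0.99  0.31  1.86  0.    0.97 -0.71]
```

>>> {"op": "jog_arm", "data": {"rows": "88 -403 14 -2;88 -403 14 -2;88 -403 14 -2;88 -403 14 -2;88 -403 14 -2;88 -403 14 -2;88 -403 14 -2;88 -403 14 -2"}}

```text
t: 1.48
eef_pos: [0.4915, -0.0096, 0.2227]
orientation: [0.993, -0.121, -0.0, -0.001]
wrist_force: [1.4, -0.1, -0.6]
opening: 0.0
```

```bash
python3 -c "
from h import *
go([.53,.06,.22],-14)
c=snap('wrist','w1.png');save(c,'w1.pkl');print(ray(c,280,210))"
```

```text
t 1.48 pos [ 0.4915 -0.0096  0.2227] az -13.95 zax [-0.     0.002 -1.   ] F [ 1.4 -0.1 -0.6] op 0.0
  -> rows [ 20.6 -76.9   2.8] roll 0.05 j [-0.25  0.38  1.78  0.    0.98 -0.01]
(array([0.50949167, 0.06419736, 0.35471048]), array([-0.07926306, -0.28230449, -0.95604474]))
```

View pics/w1.png

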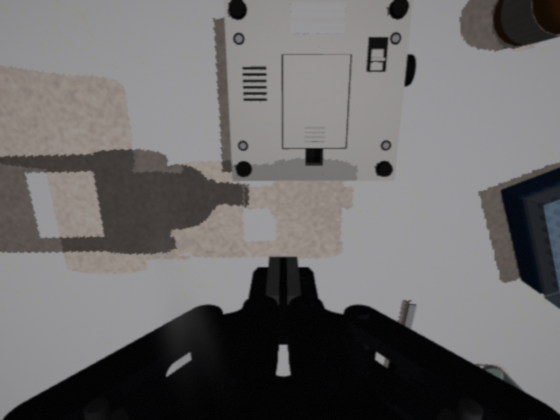

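The wrist view shows all four feet (237,9), (398,9), (243,169) and (384,169), the notch at (314,156) and the switch at (377,54). I'll take a second place with the wrist camera closer to the switch.

>>> {"op": "jog_arm", "data": {"rows": "20 -30 0 0;20 -30 0 0;20 -30 0 0;20 -30 0 0;20 -30 0 0;20 -30 0 0;20 -30 0 0;20 -30 0 0"}}

```text
t: 2.2
eef_pos: [0.5209, 0.02, 0.2232]
orientation: [0.993, -0.12, 0.002, -0.003]
wrist_force: [0.1, 0.1, -0.1]
opening: -0.0001
```

```bash
python3 - <<'E'
from h import *
go([.53,.06,.22],-14)
c=snap('wrist','w2.png');save(c,'w2.pkl')
c1=load('w1.pkl')
for b in darkblobs(c1,200,0,420,185,70,20,900): print('w1',b[0].round(1),[round(float(x),1) for x in b[1:]])
for b in darkblobs(c,160,0,420,250,70,20,900): print('w2',b[0].round(1),[round(float(x),1) for x in b[1:]])
E
```

```text
t 2.2 pos [0.5209 0.02   0.2232] az -13.8 zax [ 0.004  0.006 -1.   ] F [ 0.1  0.1 -0.1] op -0.0001
  -> rows [ -0.7 -41.    3.4] roll 0.2 j [-0.18  0.41  1.72  0.01  1.01  0.06]
w1 [236.9   9. ] [294.7, 18.5, 19.8]
w1 [398.1   8.5] [308.1, 20.8, 19.2]
w1 [394.6  38. ] [37.3, 9.8, 11.5]
w1 [238.4  38.2] [37.8, 9.8, 11.0]
w1 [376.2  47.2] [301.8, 20.8, 34.0]
w1 [409.8  69.3] [236.3, 10.8, 31.2]
w1 [383.7  65.5] [27.8, 4.0, 10.5]
w1 [254.4  67.7] [37.8, 22.5, 2.0]
w1 [254.  74.] [43.6, 22.5, 2.2]
w1 [254.   80.5] [32.8, 21.8, 1.8]
w1 [254.2  86.8] [32.2, 21.8, 1.8]
w1 [254.5  92.9] [38.8, 22.0, 2.0]
w1 [254.4  99.2] [34.8, 21.8, 2.0]
w1 [243.4 144.6] [21.4, 8.5, 9.0]
w1 [385.2 144.4] [24.1, 9.0, 8.8]
w1 [313.7 156.5] [286.3, 17.2, 17.2]
w1 [226.7 165.6] [59.8, 7.5, 10.2]
w1 [383.5 168.5] [202.9, 16.8, 15.5]
w1 [243.2 168.8] [201.8, 16.8, 15.8]
w1 [207.6 181.7] [93.8, 28.8, 9.8]
w2 [213.   59.4] [257.8, 17.5, 18.8]
w2 [366.8  59.3] [260.6, 18.8, 18.8]
w2 [215.2  86.1] [29.1, 9.2, 10.0]
w2 [347.   94.8] [254.2, 19.0, 31.0]
w2 [380.9 110.9] [264.1, 11.5, 28.8]
w2 [354.6 111.8] [20.4, 3.2, 9.2]
w2 [230.2 113.4] [24.9, 21.0, 1.5]
w2 [230.4 119.4] [24.6, 20.8, 1.5]
w2 [230.6 125.1] [35.9, 21.2, 2.0]
w2 [230.6 131.1] [27.1, 20.5, 1.8]
w2 [231.3 136.8] [29.9, 20.8, 1.5]
w2 [231.5 142.6] [25.4, 20.0, 1.5]
w2 [289.3 195.3] [265.9, 17.5, 16.2]
w2 [356.3 207.2] [193.2, 16.0, 15.5]
```

View pics/w2.png

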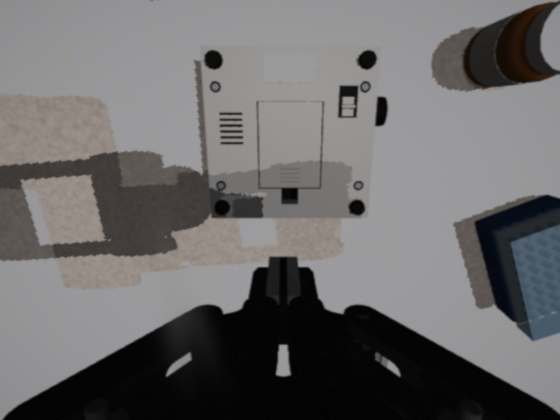

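```bash
python3 - <<'E'
from h import *
c1=load('w1.pkl');c2=load('w2.pkl');ct=load('top0.pkl')
F=[(64,71),(64,-57),(-64,71),(-64,-57)]
p1=[(398.1,8.5),(383.5,168.5),(236.9,9),(243.2,168.8)]
p2=[(366.8,59.3),(356.3,207.2),(213,59.4),(222,207.5)]
for c,p in((c1,p1),(c2,p2)):
  for z in (.064,):
    Q=[onz(c,*q,z)[:2]*1000 for q in p];a,t,r=fit2(F,Q);print(np.degrees(a).round(2),t.round(1),r.round(1).tolist())
for i in range(4): print(tri([(c1,*p1[i]),(c2,*p2[i])]).round(4),end=' ')
print('ridge', [w2st(onz(c,*q,.064)).round(1) for c,q in((c1,(377,55)),(c2,(347.5,101)))])
print('notch', [w2st(onz(c,*q,.060)).round(1) for c,q in((c1,(314,156.5)),(c2,(289.3,195.3)))])
for c,n,x0,y0 in((c1,'1',350,25),(c2,'2',325,75)):
    cv2.imwrite('pics/sw%s.png'%n,cv2.resize(c['pixels'][y0:y0+60,x0:x0+60,::-1],None,fx=8,fy=8,interpolation=cv2.INTER_CUBIC))
a=cv2.imread('pics/sw1.png');b=cv2.imread('pics/sw2.png');cv2.imwrite('pics/sw.png',np.hstack([a,b])[:, :800])
E
```

```text
-13.82 [537.6  63.7] [[0.6, 0.5], [0.4, -0.8], [-0.3, 0.8], [-0.7, -0.5]]
-13.75 [537.9  63.9] [[0.7, 0.3], [0.8, -0.7], [-0.5, 0.6], [-1.0, -0.2]]
[0.6174 0.1176 0.0603] [ 0.586  -0.0064  0.063 ] [0.4926 0.1482 0.0606] [0.4625 0.0237 0.0619] ridge [array([47.9, 38.4, 64. ]), array([47.8, 39.7, 64. ])]
notch [array([ -1. , -44.6,  60. ]), array([ -1.3, -44.3,  60. ])]
```

View pics/sw.png

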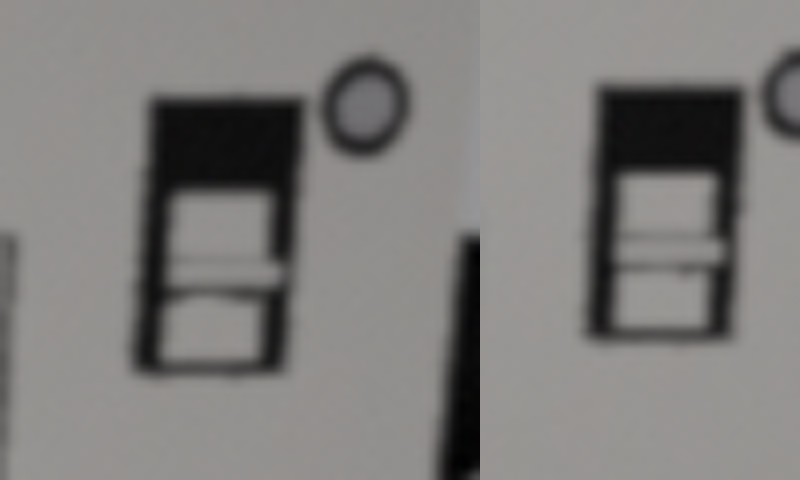

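```bash
sed -i "s/^ST=.*/ST=dict(a=np.radians(-13.8),t=np.array([.5384,.0631]))/" h.py; python3 - <<'E'
from h import *
c1=load('w1.pkl');c2=load('w2.pkl')
print('ridge', [w2st(onz(c,*q,.064)).round(1) for c,q in((c1,(377.7,58.6)),(c2,(348.3,106)))])
print(w2st(tri([(c1,377.7,58.6),(c2,348.3,106)])))
print('notch', [w2st(onz(c,*q,.060)).round(1) for c,q in((c1,(314,156.5)),(c2,(289.3,195.3)))])
go(st2w(50,12,85),-13.8)
E
```

```text
ridge [array([49.6, 34.8, 64. ]), array([49.6, 34.7, 64. ])]
[49.45119505 34.68151178 64.6886863 ]
notch [array([ -0.2, -45.5,  60. ]), array([ -0.5, -45.2,  60. ])]
t 2.25 pos [0.521  0.0201 0.2232] az -13.78 zax [ 0.004  0.006 -1.   ] F [ 1.  -0.2  0. ] op -0.0001
  -> rows [ 56.3 -56.9 138.7] roll 0.02 j [-0.18  0.41  1.71  0.01  1.01  0.06]
```

>>> {"op": "jog_arm", "data": {"rows": "56 -55 40 0;56 -55 80 0;56 -55 110 0;56 -55 130 0;56 -55 138 0;56 -55 138 0;56 -55 138 0;56 -55 138 0"}}

```text
t: 2.92
eef_pos: [0.5901, 0.0605, 0.0879]
orientation: [0.993, -0.12, 0.004, -0.003]
wrist_force: [0.8, -0.7, 0.6]
opening: 0.0002
```

```bash
python3 -c "
from h import *
go(st2w(50,12,73),-13.8);print(w2st(status.sense()['eef_pos']))"
```

```text
t 2.92 pos [0.5901 0.0605 0.0879] az -13.81 zax [ 0.008  0.006 -1.   ] F [ 0.8 -0.7  0.6] op 0.0002
  -> rows [-0.9 -2.  15. ] roll -0.01 j [-0.09  0.69  1.64  0.01  0.8   0.15]
[50.85088921  9.86213912 87.94842677]
```

>>> {"op": "jog_arm", "data": {"rows": "-1 0 8 0;-1 0 15 0;-1 0 15 0;-1 0 15 0;-1 -4 15 0;-1 -8 15 0;-1 -12 15 0;-1 -15 15 0"}}

```text
t: 3.58
eef_pos: [0.5931, 0.0757, 0.0732]
orientation: [0.993, -0.12, 0.004, -0.003]
wrist_force: [-0.8, -4.9, 0.8]
opening: 0.0001
```

```bash
python3 -c "
from h import *
go(st2w(50,30,73),-13.8);print(w2st(status.sense()['eef_pos']))"
```

```text
t 3.58 pos [0.5931 0.0757 0.0732] az -13.74 zax [ 0.008  0.005 -1.   ] F [-0.8 -4.9  0.8] op 0.0001
  -> rows [-0.1 -4.7  0.3] roll 0.06 j [-0.06  0.72  1.63  0.01  0.78  0.17]
[50.08399649 25.26589246 73.22775777]
```

>>> {"op": "jog_arm", "data": {"rows": "0 -2 0 0;0 -3 0 0;0 -4 0 0;0 -5 0 0;0 -6 0 0;0 -6 0 0;0 -6 0 0;0 -6 0 0"}}

```text
t: 4.25
eef_pos: [0.5946, 0.0818, 0.0733]
orientation: [0.993, -0.12, 0.004, -0.003]
wrist_force: [0.4, -0.1, -0.2]
opening: -0.0003
```

```bash
python3 -c "
from h import *
go(st2w(50,32,73),-13.8);print(w2st(status.sense()['eef_pos']))"
```

```text
t 4.25 pos [0.5946 0.0818 0.0733] az -13.75 zax [ 0.008  0.005 -1.   ] F [ 0.4 -0.1 -0.2] op -0.0003
  -> rows [-0.1 -0.5  0.3] roll 0.05 j [-0.05  0.72  1.63  0.01  0.78  0.18]
[50.12368887 31.52502496 73.29125318]
```

>>> {"op": "jog_arm", "data": {"rows": "0 0 -30 0;0 0 -70 0;0 0 -110 0;0 40 -140 0;0 80 -140 0;0 120 -140 0;0 120 -140 0;0 120 -140 0"}}

```text
t: 4.92
eef_pos: [0.5645, -0.0377, 0.2127]
orientation: [0.993, -0.122, 0.004, -0.003]
wrist_force: [-0.2, -0.2, -0.0]
opening: -0.0
```

```bash
python3 -c "
from h import *
go([.57,-.28,.2],-17.8)
c=snap('wrist','w3.png');save(c,'w3.pkl')"
```

```text
t 4.92 pos [ 0.5645 -0.0377  0.2127] az -14.02 zax [ 0.009  0.005 -1.   ] F [-0.2 -0.2 -0. ] op -0.0
  -> rows [ 64.  233.8  11.4] roll 3.78 j [-0.27  0.48  1.62  0.01  1.03 -0.03]
```

View pics/w3.png

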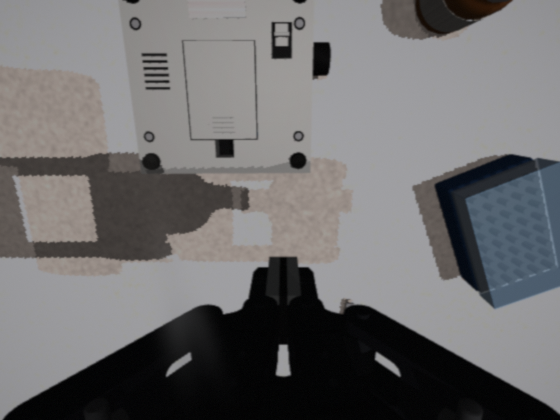

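The switch's plate (282,35) now sits at the +y end with the black gap below it at (282,51), so it is off. Next, the tool.

>>> {"op": "jog_arm", "data": {"rows": "64 234 11 3.8;64 234 11 3.8;64 234 11 3.8;64 234 11 3.8;64 234 11 3.8;64 234 11 3.8;64 234 11 3.8;64 234 11 3.8", "hand": 0.6}}

```text
t: 5.63
eef_pos: [0.5711, -0.2789, 0.1989]
orientation: [0.988, -0.155, 0.003, -0.004]
wrist_force: [0.0, 0.4, -0.9]
opening: 0.0512
```

```bash
python3 -c "
from h import *
go([.57,-.28,.2],-17.8)
c=snap('wrist','w4.png');save(c,'w4.pkl')"
```

```text
t 5.63 pos [ 0.5711 -0.2789  0.1989] az -17.81 zax [ 0.008  0.008 -1.   ] F [ 0.   0.4 -0.9] op 0.0512
  -> rows [-0.7  1.3 -1.2] roll -0.01 j [-0.63  0.59  1.45  0.01  1.1  -0.33]
```

View pics/w4.png

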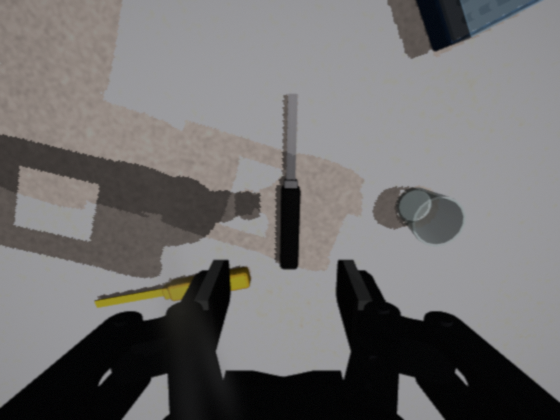

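The wrist view shows the black tool straight under the hand: tip (291,95), handle front (290,182), handle end (289,268). The yellow look-alike at (175,290) stays out of it.

```bash
python3 - <<'E'
from h import *
c=load('w4.pkl');ct=load('top0.pkl');cs=load('scene0.pkl')
g=c['pixels'][170:275,270:310].max(2); ys,xs=np.nonzero(g<45)
m=cv2.minAreaRect(np.c_[xs+270,ys+170].astype(np.float32));print(m)
tip=onz(c,291.3,95,.010);fr=onz(c,290,186,.020);end=onz(c,289,268.5,.020)
print(tip,fr,end,np.linalg.norm(tip-end),np.linalg.norm(fr-end))
d=tip-end;print(np.degrees(np.arctan2(d[1],d[0])),np.degrees(np.arctan2(*(fr-end)[1::-1])))
for p,q,r in [((291.3,95),(360,207.6),(207.6,229.6))]:
    print(tri([(c,*p),(ct,*q)]),tri([(c,*p),(cs,*r)]))
E
```

```text
((289.0758361816406, 223.5703887939453), (19.213109970092773, 89.00483703613281), 0.8814040422439575)
[ 0.60735791 -0.19441705  0.01      ] [ 0.58050912 -0.27486712  0.02      ] [ 0.55264816 -0.35994498  0.02      ] 0.1746214512354388 0.08952359450553209
71.71041508271514 71.86761405716155
[ 0.60722639 -0.19459732  0.01560653] [ 0.60728563 -0.19348354  0.00654585]
```

```bash
python3 -c "
from h import *
go([.5753,-.292,.013],-18.2)"
```

```text
t 5.68 pos [ 0.5708 -0.2772  0.1989] az -17.7 zax [ 0.007  0.008 -1.   ] F [-0.7  1.3  0.4] op 0.0511
  -> rows [  8.1  14.6 185.8] roll 0.5 j [-0.63  0.59  1.45  0.01  1.1  -0.33]
```

>>> {"op": "jog_arm", "data": {"rows": "8 14 40 0.5;8 14 80 0.5;8 14 120 0.5;8 14 145 0.5;8 14 160 0.5;8 14 168 0.5;8 14 170 0.5;8 14 170 0.5"}}

```text
t: 6.35
eef_pos: [0.5759, -0.2899, 0.0289]
orientation: [0.988, -0.157, 0.003, -0.005]
wrist_force: [0.0, 0.1, 0.0]
opening: 0.0513
```

```bash
python3 -c "
from h import *
go([.5753,-.292,.013],-18.2)
snap('wrist','w5.png')"
```

```text
t 6.35 pos [ 0.5759 -0.2899  0.0289] az -18.09 zax [ 0.007  0.009 -1.   ] F [0.  0.1 0. ] op 0.0513
  -> rows [ 0.   2.3 15.9] roll 0.11 j [-0.64  0.83  1.51  0.02  0.8  -0.34]
```

View pics/w5.png

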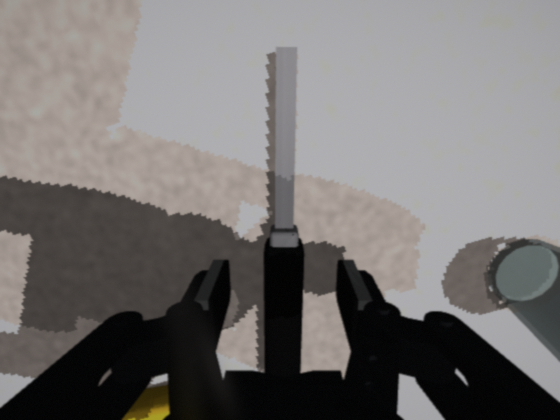

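The tool is centred between the open fingers: blade at (285,140), handle at (284,300). I'll lower and close.

>>> {"op": "jog_arm", "data": {"rows": "0 1 8 0;0 1 15 0;0 1 15 0;0 1 15 0;0 1 15 0;0 1 15 0;0 1 15 0;0 1 15 0"}}

```text
t: 7.07
eef_pos: [0.5762, -0.2918, 0.015]
orientation: [0.988, -0.157, 0.004, -0.004]
wrist_force: [-0.8, -0.0, 0.8]
opening: 0.0512
```

>>> {"op": "jog_arm", "data": {"rows": "0 0 0 0;0 0 0 0;0 0 0 0;0 0 0 0;0 0 0 0;0 0 0 0;0 0 0 0;0 0 0 0", "hand": 0}}

```text
t: 7.73
eef_pos: [0.5765, -0.292, 0.0154]
orientation: [0.988, -0.157, 0.004, -0.004]
wrist_force: [0.2, -0.2, 3.4]
opening: 0.0187
```

>>> {"op": "jog_arm", "data": {"rows": "0 0 -20 0;0 0 -50 0;0 0 -85 0;0 0 -120 0;0 0 -145 0;0 0 -145 0;0 0 -145 0;0 0 -145 0"}}

```text
t: 8.4
eef_pos: [0.5741, -0.2922, 0.159]
orientation: [0.988, -0.157, 0.003, -0.005]
wrist_force: [0.8, 1.0, -1.3]
opening: 0.0184
```

```bash
python3 -c "
from h import *
go(st2w(0,109,150),-13.8)
print(w2st([.446,.218,0]),w2st([.636,.225,0]),w2st([.633,.374,0]),w2st([.442,.367,0]))
snap('wrist','w6.png')"
```

```text
t 8.4 pos [ 0.5741 -0.2922  0.159 ] az -18.12 zax [ 0.007  0.009 -1.   ] F [ 0.8  1.  -1.3] op 0.0184
  -> rows [-152.7 -435.1   13. ] roll -4.32 j [-0.65  0.65  1.46  0.01  1.04 -0.34]
[-126.68164004  128.38820848    0.        ] [ 56.16413894 180.50750538   0.        ] [ 17.70925092 324.49091271   0.        ] [-166.10766234  272.13308235    0.        ]
```

View pics/w6.png

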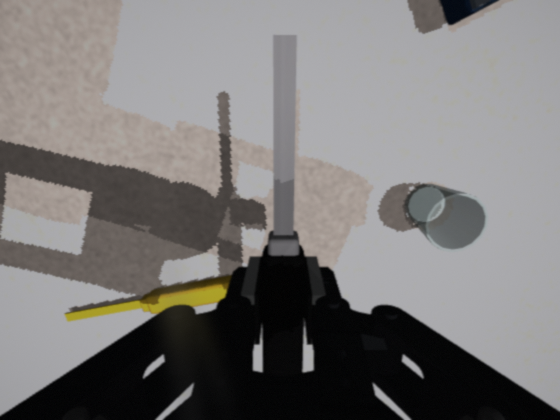

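>>> {"op": "jog_arm", "data": {"rows": "-153 -435 0 -4.3;-153 -435 0 -4.3;-153 -435 0 -4.3;-153 -435 0 -4.3;-153 -435 0 -4.3;-153 -435 0 -4.3;-153 -435 0 -4.3;-153 -435 0 -4.3"}}

```text
t: 9.12
eef_pos: [0.5652, 0.0423, 0.1599]
orientation: [0.993, -0.121, -0.0, -0.005]
wrist_force: [0.9, -0.4, -0.9]
opening: 0.0187
```

```bash
python3 -c "
from h import *
go(st2w(0,109,110),-13.8)"
```

```text
t 9.12 pos [0.5652 0.0423 0.1599] az -13.84 zax [ 0.001  0.01  -1.   ] F [ 0.9 -0.4 -0.9] op 0.0187
  -> rows [ -31.  -122.3   51.2] roll -0.04 j [-0.13  0.56  1.66  0.01  0.92  0.11]
```

>>> {"op": "jog_arm", "data": {"rows": "-31 -40 0 0;-31 -80 0 0;-31 -110 10 0;-31 -122 25 0;-31 -122 45 0;-31 -122 60 0;-31 -122 68 0;-31 -122 68 0"}}

```text
t: 9.78
eef_pos: [0.5617, 0.1687, 0.0896]
orientation: [0.993, -0.12, -0.004, -0.004]
wrist_force: [0.7, -0.8, -0.6]
opening: 0.0185
```

```bash
python3 -c "
from h import *
go(st2w(0,109,63),-13.8);print(w2st(status.sense()['eef_pos']))
c=snap('wrist','w7.png');save(c,'w7.pkl');c=snap('scene','s7.png');save(c,'s7.pkl')
cv2.imwrite('pics/s7c.png',cv2.resize(c['pixels'][60:280,220:480,::-1],None,fx=3,fy=2.7))"
```

```text
t 9.78 pos [0.5617 0.1687 0.0896] az -13.84 zax [-0.007  0.009 -1.   ] F [ 0.7 -0.8 -0.6] op 0.0185
  -> rows [ 2.8 -0.7 26.6] roll -0.04 j [0.1  0.69 1.65 0.01 0.81 0.33]
[ -2.58657026 108.08766438  89.62541926]
```

View pics/w7.png

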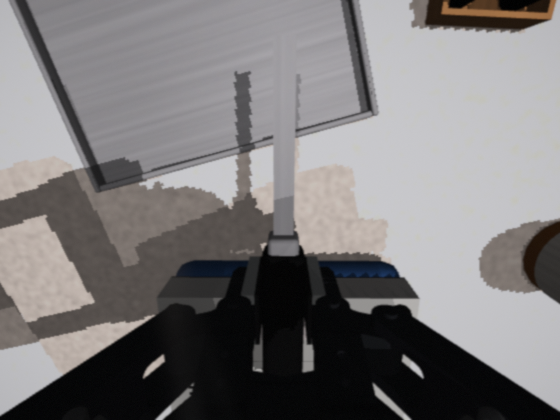

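View pics/s7c.png

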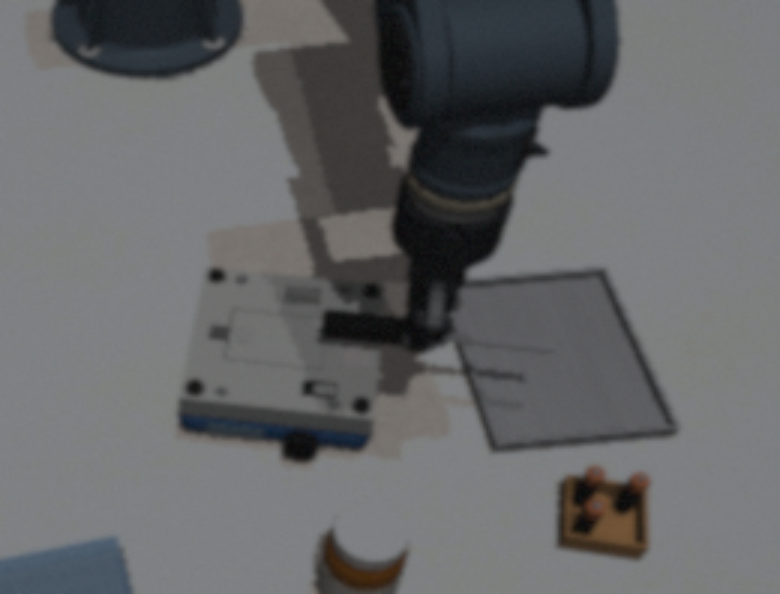

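>>> {"op": "jog_arm", "data": {"rows": "0 0 8 0;0 0 12 0;0 0 15 0;0 0 17 0;0 0 19 0;0 0 21 0;0 0 22 0;0 0 22 0"}}

```text
t: 10.55
eef_pos: [0.564, 0.169, 0.074]
orientation: [0.993, -0.121, -0.001, -0.005]
wrist_force: [-4.6, 0.8, 20.6]
opening: 0.0184
```

```bash
python3 -c "
from h import *
go(st2w(0,109,63),-13.8);print(w2st(status.sense()['eef_pos']))
c=snap('wrist','w8.png');save(c,'w8.pkl')"
```

```text
t 10.55 pos [0.564 0.169 0.074] az -13.87 zax [ 0.    0.01 -1.  ] F [-4.6  0.8 20.6] op 0.0184
  -> rows [ 0.5  0.1 11. ] roll -0.07 j [0.1  0.71 1.65 0.01 0.77 0.33]
[ -0.44351242 108.97629468  74.03984793]
```

View pics/w8.png

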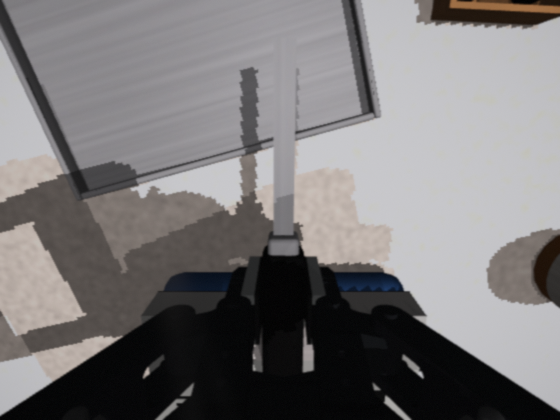

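>>> {"op": "jog_arm", "data": {"rows": "0 0 6 0;0 0 9 0;0 0 12 0;0 0 14 0;0 0 16 0;0 0 16 0;0 0 16 0;0 0 16 0"}}

```text
t: 11.27
eef_pos: [0.5651, 0.1729, 0.0624]
orientation: [0.993, -0.122, 0.002, -0.008]
wrist_force: [-4.8, 12.2, 21.9]
opening: 0.0186
```

```bash
python3 -c "
from h import *
go(st2w(0,109,63),-13.8);print(w2st(status.sense()['eef_pos']))
c=snap('wrist','w9.png');save(c,'w9.pkl')"
```

```text
t 11.27 pos [0.5651 0.1729 0.0624] az -14.0 zax [ 0.005  0.016 -1.   ] F [-4.8 12.2 21.9] op 0.0186
  -> rows [ 0.3  4.  -0.6] roll -0.2 j [0.1  0.73 1.66 0.02 0.75 0.33]
[ -0.25573771 112.97887393  62.44992241]
```

View pics/w9.png

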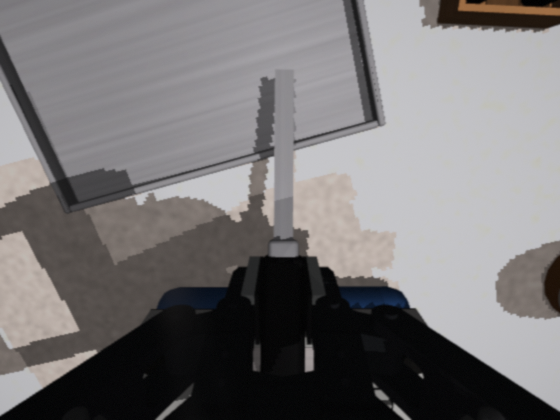

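```bash
cat >> h.py <<'E'
def tipfix(c,u,v,off=5,L=103):
    # tool tip from wrist pixel: point on ray at distance L from handle centre on TCP axis
    s=status.sense();Rm=R.from_quat(s['orientation']).as_matrix();g=np.array(s['eef_pos'])+Rm[:,2]*off/1000
    o,d=ray(c,u,v);m=o-g;b=m@d;q=b*b-m@m+(L/1000)**2
    out=[]
    for sg in(-1,1):
        if q>=0:
            p=o+d*(-b+sg*np.sqrt(q));out.append((p,np.degrees(np.arcsin((g-p)[2]/(L/1000)))))
    return out
E
python3 -c "
from h import *
for f,v in(('w9.pkl',70),):
    for p,a in tipfix(load(f),285,v): print(p.round(4),a,w2st(p).round(1))
c=load('w9.pkl')
p=onz(c,285,70,.02);print(p)
print(onz(load('w6.pkl') if 0 else c,285,36,.02))
"
```

```text
[0.5855 0.2543 0.1173] -35.52103420871837 [1.000e-01 1.969e+02 1.173e+02]
[0.5892 0.2659 0.0202] 21.185566980061974 [  0.9 209.1  20.2]
[0.58916819 0.26595381 0.02      ]
[0.59284952 0.28082688 0.02      ]
```

>>> {"op": "jog_arm", "data": {"rows": "0 2 6 0;0 3 9 0;0 4 11 0;0 4 12 0;0 4 13 0;0 4 13 0;0 4 13 0;0 4 13 0"}}

```text
t: 11.98
eef_pos: [0.5655, 0.1736, 0.055]
orientation: [0.992, -0.123, 0.004, -0.012]
wrist_force: [-7.4, 13.7, 29.1]
opening: 0.0186
```

```bash
python3 -c "
from h import *
go(st2w(0,109,63),-13.8);print(w2st(status.sense()['eef_pos']))
c=snap('wrist','w10.png');save(c,'w10.pkl')
c=snap('scene','s10.png');save(c,'s10.pkl')
cv2.imwrite('pics/s10c.png',cv2.resize(c['pixels'][130:230,260:460,::-1],None,fx=4,fy=4))"
```

```text
t 11.98 pos [0.5655 0.1736 0.055 ] az -14.15 zax [ 0.011  0.022 -1.   ] F [-7.4 13.7 29.1] op 0.0186
  -> rows [ 0.1  4.6 -8.1] roll -0.35 j [0.1  0.74 1.66 0.03 0.72 0.32]
[-7.21759522e-02  1.13769207e+02  5.50026604e+01]
```

View pics/w10.png

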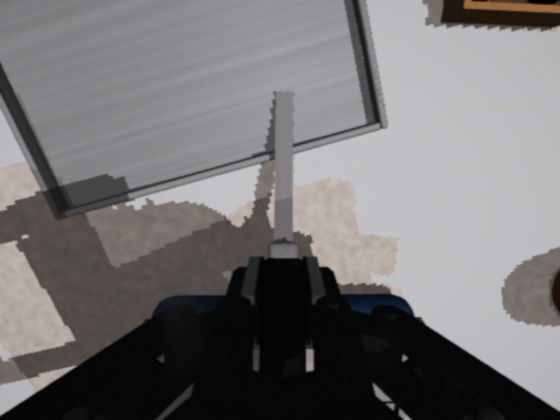

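View pics/s10c.png

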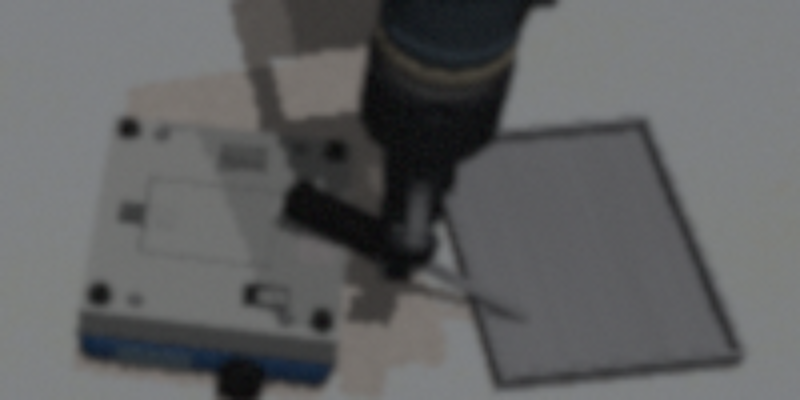

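```bash
python3 -c "
from h import *
c=load('w10.pkl');s=load('s10.pkl')
for p,a in tipfix(c,285,92): print(p.round(4),a,w2st(p).round(1))
p=tri([(c,285,92),(s,391,209.7)]);print(p,w2st(p))
"
```

```text
[0.5844 0.2497 0.117 ] -40.541985242597804 [  0.2 192.2 117. ]
[ 0.588   0.2581 -0.0046] 32.044475065393286 [  1.7 201.2  -4.6]
[0.58767209 0.2572873  0.00072552] [  1.52965048 200.33498766   0.72552308]
```

>>> {"op": "jog_arm", "data": {"rows": "0 0 -20 0;0 0 -50 0;0 0 -85 0;0 0 -115 0;0 10 -125 0;0 40 -125 0;0 75 -125 0;0 110 -125 0"}}

```text
t: 12.75
eef_pos: [0.5364, 0.0632, 0.1773]
orientation: [0.992, -0.122, 0.004, -0.011]
wrist_force: [0.7, -0.6, -0.5]
opening: 0.0186
```

```bash
python3 -c "
from h import *
go(st2w(0,-180,150),-13.8);print(w2st(status.sense()['eef_pos']))"
```

```text
t 12.75 pos [0.5364 0.0632 0.1773] az -14.03 zax [ 0.011  0.022 -1.   ] F [ 0.7 -0.6 -0.5] op 0.0186
  -> rows [  2.6 180.2  23. ] roll -0.23 j [-0.1   0.5   1.72  0.03  0.91  0.13]
[ -2.00500063  -0.3447238  177.27456119]
```

>>> {"op": "jog_arm", "data": {"rows": "3 40 0 -0.2;3 80 0 -0.2;3 120 5 -0.2;3 150 10 -0.2;3 170 16 -0.2;3 180 16 -0.2;3 180 16 -0.2;3 180 16 -0.2"}}

```text
t: 13.42
eef_pos: [0.4956, -0.1116, 0.1569]
orientation: [0.993, -0.121, 0.004, -0.012]
wrist_force: [-0.1, -0.0, -1.3]
opening: 0.0184
```

```bash
python3 -c "
from h import *
go(st2w(0,-180,150),-13.8);print(w2st(status.sense()['eef_pos']))
for n in('wrist','scene','top'):
    c=snap(n,n+'11.png');save(c,n+'11.pkl')
c=load('scene11.pkl');a=cv2.resize(c['pixels'][130:240,180:380,::-1],None,fx=4,fy=4,interpolation=cv2.INTER_CUBIC)
cv2.imwrite('pics/s11c.png',a)"
```

```text
t 13.42 pos [ 0.4956 -0.1116  0.1569] az -13.91 zax [ 0.01   0.022 -1.   ] F [-0.1 -0.  -1.3] op 0.0184
  -> rows [-0.1  0.3  6.9] roll -0.11 j [-0.46  0.5   1.81  0.03  0.83 -0.24]
[ 1.05418499e-01 -1.79909586e+02  1.56926157e+02]
```

View pics/wrist11.png

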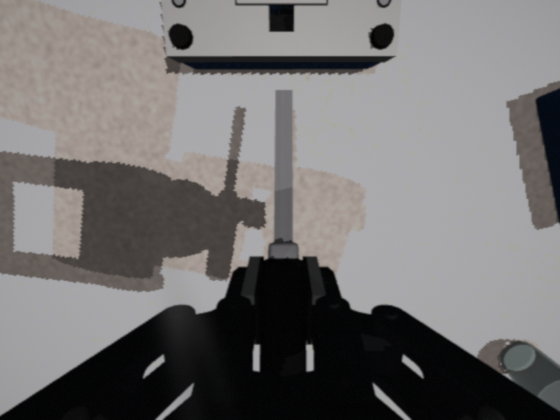

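View pics/s11c.png

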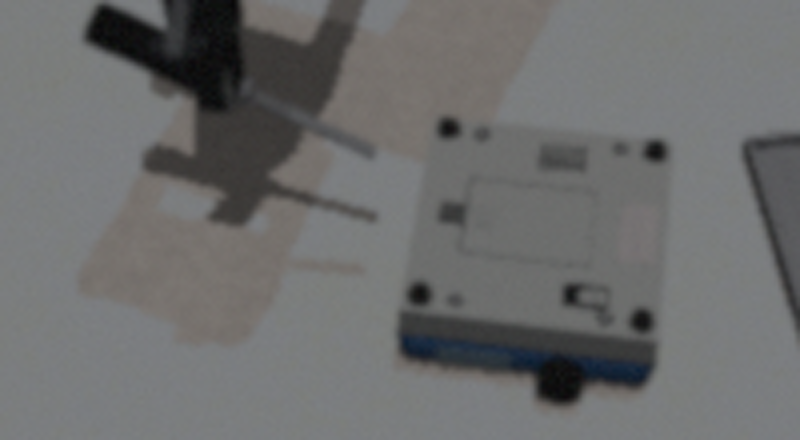

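View pics/top11.png

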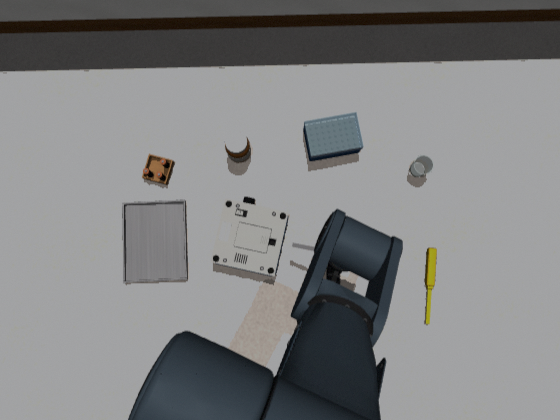

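```bash
python3 -c "
from h import *
w=load('wrist11.pkl');s=load('scene11.pkl');t=load('top11.pkl')
cv2.imwrite('pics/t11c.png',cv2.resize(t['pixels'][225:285,255:345,::-1],None,fx=6,fy=6,interpolation=cv2.INTER_CUBIC))
for p,a in tipfix(w,284.5,91): print(p.round(4),a,w2st(p).round(1))
obs=[(w,284.5,91),(s,273.3,168.3),(t,292.5,245)]
for o in ([0,1],[0,2],[1,2],[0,1,2]):
    p=tri([obs[i] for i in o]);print(o,w2st(p).round(1))
# ferrule front  wrist (284,243)
"
```

```text
[ 0.5141 -0.0354  0.2207] -41.59650764455096 [-1.000e-01 -1.015e+02  2.207e+02]
[ 0.5177 -0.0264  0.0966] 32.75432007337412 [  1.2 -91.9  96.6]
[0, 1] [  1.  -92.4 107.3]
[0, 2] [  1.  -93.4 115.4]
[1, 2] [  1.2 -92.8 107.6]
[0, 1, 2] [  1.2 -92.8 107.5]
```

View pics/t11c.png

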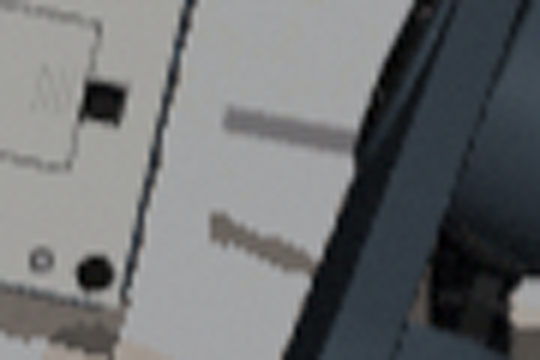

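```bash
python3 -c "
from h import *
go(st2w(-1,-153,122),-13.8)"
```

```text
t 13.57 pos [ 0.4961 -0.1104  0.1573] az -13.73 zax [ 0.011  0.022 -1.   ] F [ 0.2  0.6 -0.8] op 0.0188
  -> rows [ -1.5 -24.8  35.9] roll 0.07 j [-0.45  0.5   1.81  0.03  0.83 -0.24]
```

>>> {"op": "jog_arm", "data": {"rows": "-1 -5 10 -0.1;-1 -12 20 -0.1;-1 -20 28 -0.1;-1 -26 34 -0.1;-1 -26 34 -0.1;-1 -26 34 -0.1;-1 -26 34 -0.1;-1 -26 34 -0.1"}}

```text
t: 14.23
eef_pos: [0.502, -0.0845, 0.1242]
orientation: [0.993, -0.119, 0.005, -0.011]
wrist_force: [-0.3, -0.5, -0.9]
opening: 0.0186
```

```bash
python3 -c "
from h import *
go(st2w(-1,-153,122),-13.8);print(w2st(status.sense()['eef_pos']))
w=snap('wrist','w12.png');save(w,'w12.pkl');s=snap('scene','s12.png');save(s,'s12.pkl')
a=cv2.resize(w['pixels'][0:150,190:390,::-1],None,fx=4,fy=4,interpolation=cv2.INTER_CUBIC)
cv2.imwrite('pics/w12c.png',a)
a=cv2.resize(s['pixels'][140:220,230:360,::-1],None,fx=6,fy=6,interpolation=cv2.INTER_CUBIC)
cv2.imwrite('pics/s12c.png',cv2.convertScaleAbs(a,alpha=1.5))"
```

```text
t 14.23 pos [ 0.502  -0.0845  0.1242] az -13.63 zax [ 0.012  0.021 -1.   ] F [-0.3 -0.5 -0.9] op 0.0186
  -> rows [-0.9  1.1  2.2] roll 0.17 j [-0.4   0.56  1.83  0.04  0.75 -0.19]
[-1.12971661e-01 -1.51976785e+02  1.24206626e+02]
```

View pics/w12c.png

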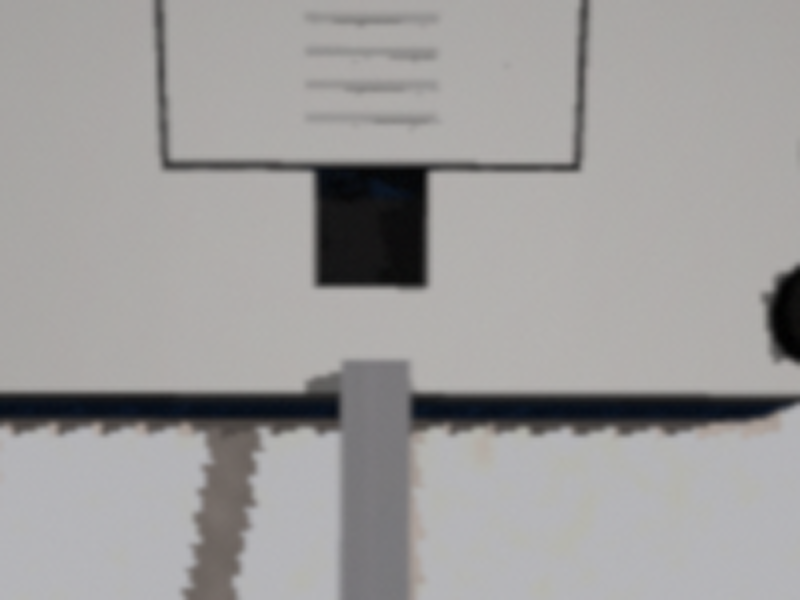

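View pics/s12c.png

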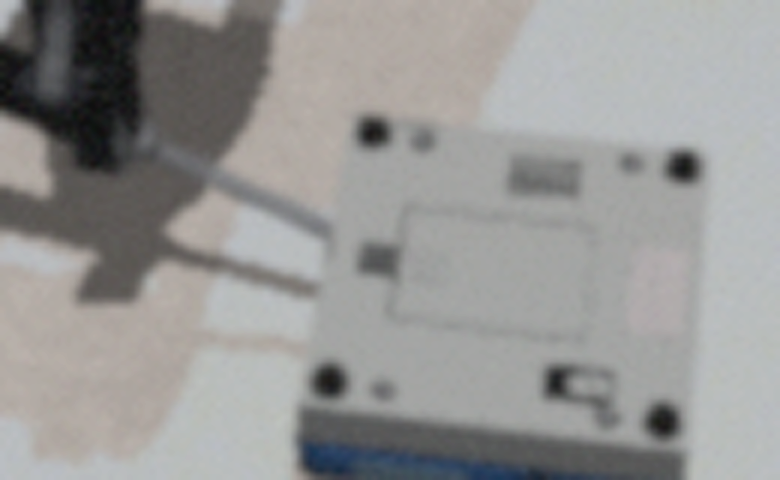

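```bash
python3 -c "
from h import *
w=load('w12.pkl');s=load('s12.pkl')
p=tri([(w,283.6,90.1),(s,230+332/6-.4,140+228/6-.4)]);print('tip',w2st(p).round(1))
# same-camera checks: notch outer edge mid and lip edge
for n,a,b in (('nout',(190+371.5/4-.4,286/4-.4),(230+362/6-.4,140+258/6-.4)),('foot',None,None)):
    if a: p=tri([(w,*a),(s,*b)]);print(n,w2st(p).round(1), w2st(onz(w,*a,.06)).round(1), w2st(onz(s,*b,.06)).round(1))
for z in (.07,.075,.08,.085): print(z,w2st(onz(w,283.6,90.1,z)).round(1),w2st(onz(s,230+332/6-.4,140+228/6-.4,z)).round(1))
o,d=ray(w,280,210);print(o)
"
```

```text
tip [  0.1 -64.7  77. ]
nout [ -0.5 -52.8  59.2] [ -0.5 -53.1  60. ] [  0.  -52.5  60. ]
0.07 [  0.1 -64.   70. ] [ -5.5 -65.5  70. ]
0.075 [  0.1 -64.4  75. ] [ -1.5 -65.   75. ]
0.08 [  0.  -64.8  80. ] [  2.5 -64.4  80. ]
0.085 [ -0.  -65.2  85. ] [  6.5 -63.9  85. ]
[ 0.51803519 -0.01311634  0.25789805]
```

```bash
python3 -c "
from h import *
P=w2st(status.sense()['eef_pos']);print(P)
go(st2w(P[0]-.6,P[1]+21,P[2]-11),-13.8)"
```

```text
[  -0.17672575 -152.14948617  124.26181875]
t 14.33 pos [ 0.5019 -0.0846  0.1243] az -13.66 zax [ 0.012  0.021 -1.   ] F [ 0.3 -0.5 -2. ] op 0.0185
  -> rows [ -0.6 -20.7  11.5] roll 0.14 j [-0.4   0.56  1.83  0.04  0.75 -0.19]
```

>>> {"op": "jog_arm", "data": {"rows": "-0.6 -6 2 0.1;-0.6 -14 6 0.1;-0.6 -21 10 0.1;-0.6 -21 11.5 0.1;-0.6 -21 11.5 0.1;-0.6 -21 11.5 0.1;-0.6 -21 11.5 0.1;-0.6 -21 11.5 0.1"}}

```text
t: 15.0
eef_pos: [0.5066, -0.064, 0.1133]
orientation: [0.993, -0.12, 0.005, -0.011]
wrist_force: [-1.3, 0.2, -1.3]
opening: 0.0187
```

```bash
python3 -c "
from h import *
go(st2w(-1,-131,113),-13.8);print(w2st(status.sense()['eef_pos']))
w=snap('wrist','w13.png');save(w,'w13.pkl');s=snap('scene','s13.png');save(s,'s13.pkl')
a=cv2.resize(w['pixels'][0:150,190:390,::-1],None,fx=4,fy=4,interpolation=cv2.INTER_CUBIC)
b=cv2.resize(s['pixels'][140:220,230:360,::-1],None,fx=6,fy=6,interpolation=cv2.INTER_CUBIC)
cv2.imwrite('pics/w13c.png',a)
cv2.imwrite('pics/s13c.png',cv2.convertScaleAbs(b,alpha=1.5))"
```

```text
t 15.0 pos [ 0.5066 -0.064   0.1133] az -13.76 zax [ 0.012  0.021 -1.   ] F [-1.3  0.2 -1.3] op 0.0187
  -> rows [-0.4 -0.   0.3] roll 0.04 j [-0.36  0.58  1.84  0.04  0.72 -0.15]
[  -0.6078167  -131.01613402  113.32230164]
```

View pics/w13c.png

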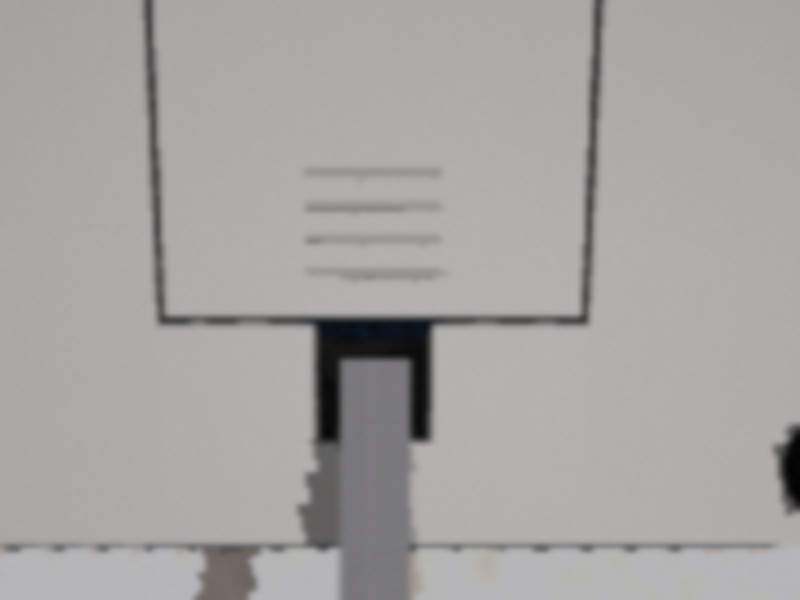

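View pics/s13c.png

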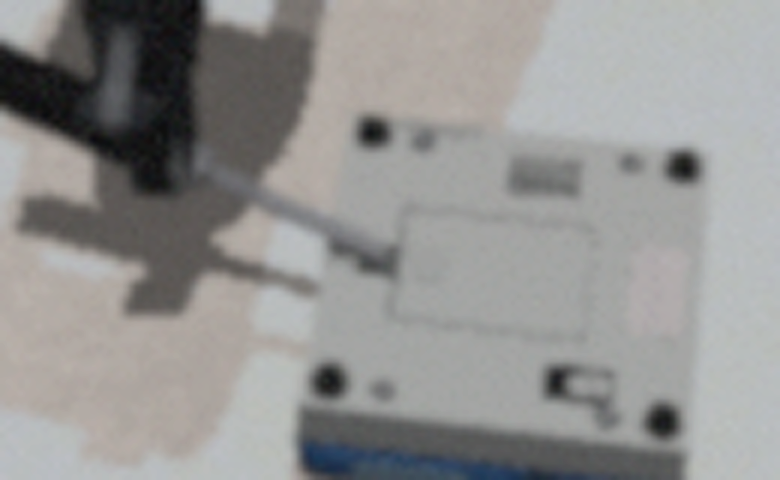

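>>> {"op": "jog_arm", "data": {"rows": "0 0.7 3 0;0 0.7 5 0;0 0.7 7 0;0 0.7 7 0;0 0.7 7 0;0 0.7 7 0;0 0.7 7 0;0 0.7 7 0"}}

```text
t: 15.77
eef_pos: [0.5065, -0.0646, 0.1064]
orientation: [0.993, -0.12, 0.005, -0.011]
wrist_force: [0.5, -0.1, -0.1]
opening: 0.0183
```

```bash
python3 -c "
from h import *
go(st2w(-1,-131,106),-13.8);print(w2st(status.sense()['eef_pos']))
w=snap('wrist','w14.png');save(w,'w14.pkl');
a=cv2.resize(w['pixels'][0:150,190:390,::-1],None,fx=4,fy=4,interpolation=cv2.INTER_CUBIC)
cv2.imwrite('pics/w14c.png',a)"
```

```text
t 15.77 pos [ 0.5065 -0.0646  0.1064] az -13.77 zax [ 0.012  0.021 -1.   ] F [ 0.5 -0.1 -0.1] op 0.0183
  -> rows [-0.5 -0.6  0.5] roll 0.03 j [-0.36  0.59  1.84  0.04  0.71 -0.15]
[  -0.50589234 -131.57461885  106.44030364]
```

View pics/w14c.png

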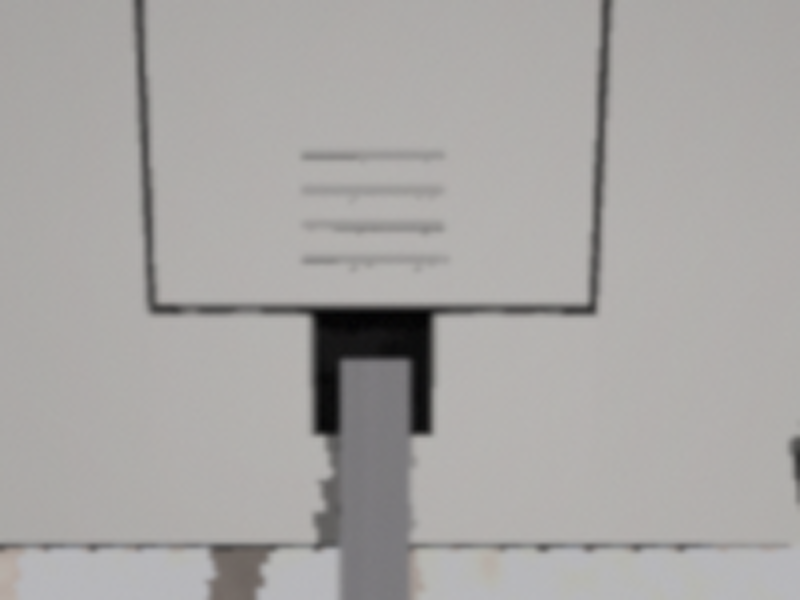

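>>> {"op": "jog_arm", "data": {"rows": "0 0 1 0;0 0 2 0;0 0 3 0;0 0 4 0;0 0 5 0;0 0 5 0;0 0 5 0;0 0 5 0"}}

```text
t: 16.48
eef_pos: [0.5075, -0.0643, 0.1023]
orientation: [0.993, -0.12, 0.006, -0.012]
wrist_force: [0.7, 0.4, 6.9]
opening: 0.0185
```

```bash
python3 -c "
from h import *
go(st2w(-1,-131,101),-13.8);print(w2st(status.sense()['eef_pos']))
w=snap('wrist','w15.png');save(w,'w15.pkl');
a=cv2.resize(w['pixels'][0:150,190:390,::-1],None,fx=4,fy=4,interpolation=cv2.INTER_CUBIC)
cv2.imwrite('pics/w15c.png',a)"
```

```text
t 16.48 pos [ 0.5075 -0.0643  0.1023] az -13.83 zax [ 0.015  0.021 -1.   ] F [0.7 0.4 6.9] op 0.0185
  -> rows [-1.4 -0.1  1.3] roll -0.03 j [-0.36  0.6   1.84  0.04  0.7  -0.15]
[   0.37990912 -131.11696212  102.34198844]
```

View pics/w15c.png

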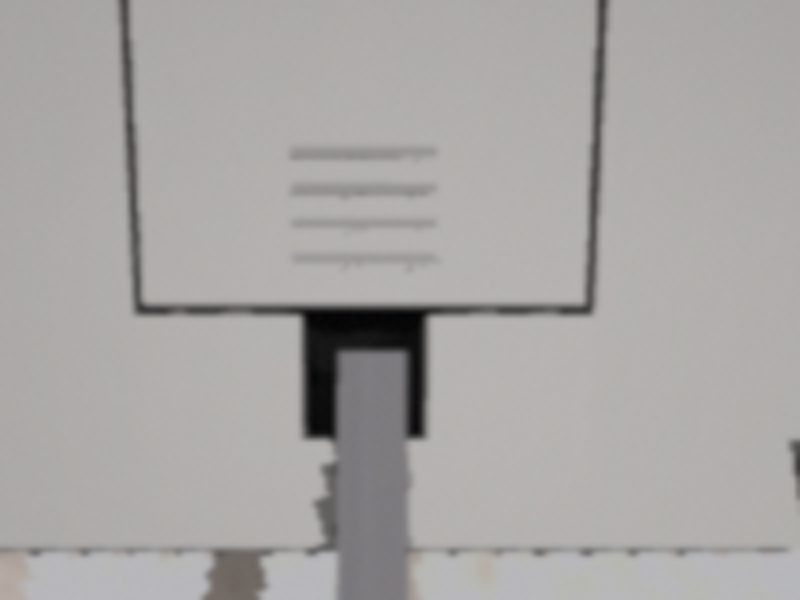

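>>> {"op": "jog_arm", "data": {"rows": "-1.2 0 -2 0;-1.2 0 -2 0;-1.2 -2 -1.2 0;-1.2 -4 -0.2 0;-1.2 -6 0.7 0;-1.2 -7 1.2 0;-1.2 -7 1.2 0;-1.2 -7 1.2 0"}}

```text
t: 17.2
eef_pos: [0.5079, -0.0571, 0.1011]
orientation: [0.993, -0.12, 0.006, -0.012]
wrist_force: [-0.2, 0.1, -0.4]
opening: 0.0186
```

```bash
python3 -c "
from h import *
go(st2w(-1,-118,98),-13.8);print(w2st(status.sense()['eef_pos']))
w=snap('wrist','w16.png');save(w,'w16.pkl');
a=cv2.resize(w['pixels'][0:150,190:390,::-1],None,fx=4,fy=4,interpolation=cv2.INTER_CUBIC)
cv2.imwrite('pics/w16c.png',a)"
```

```text
t 17.2 pos [ 0.5079 -0.0571  0.1011] az -13.82 zax [ 0.014  0.022 -1.   ] F [-0.2  0.1 -0.4] op 0.0186
  -> rows [-0.1 -5.9  3.2] roll -0.02 j [-0.35  0.6   1.85  0.04  0.69 -0.13]
[  -0.91968832 -123.96990667  101.06729651]
```

View pics/w16c.png

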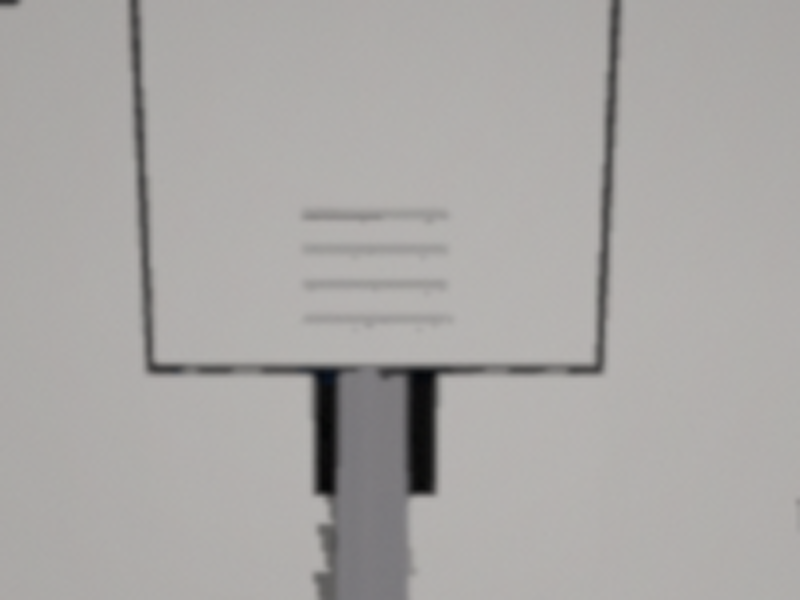

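>>> {"op": "jog_arm", "data": {"rows": "0 -1.5 0.8 0;0 -3 1.5 0;0 -4.5 2.2 0;0 -6 3 0;0 -6.5 3.2 0;0 -6.5 3.2 0;0 -6.5 3.2 0;0 -6.5 3.2 0"}}

```text
t: 17.92
eef_pos: [0.5096, -0.0508, 0.0981]
orientation: [0.993, -0.12, 0.006, -0.012]
wrist_force: [0.4, 0.5, -1.0]
opening: 0.0187
```

```bash
python3 -c "
from h import *
go(st2w(-1,-118,98),-13.8);print(w2st(status.sense()['eef_pos']))
w=snap('wrist','w17.png');save(w,'w17.pkl');
a=cv2.resize(w['pixels'][0:150,190:390,::-1],None,fx=4,fy=4,interpolation=cv2.INTER_CUBIC)
cv2.imwrite('pics/w17c.png',a)"
```

```text
t 17.92 pos [ 0.5096 -0.0508  0.0981] az -13.82 zax [ 0.015  0.021 -1.   ] F [ 0.4  0.5 -1. ] op 0.0187
  -> rows [-0.2  0.5  0.1] roll -0.02 j [-0.33  0.6   1.84  0.04  0.69 -0.12]
[  -0.78677926 -117.48897039   98.11841469]
```

View pics/w17c.png

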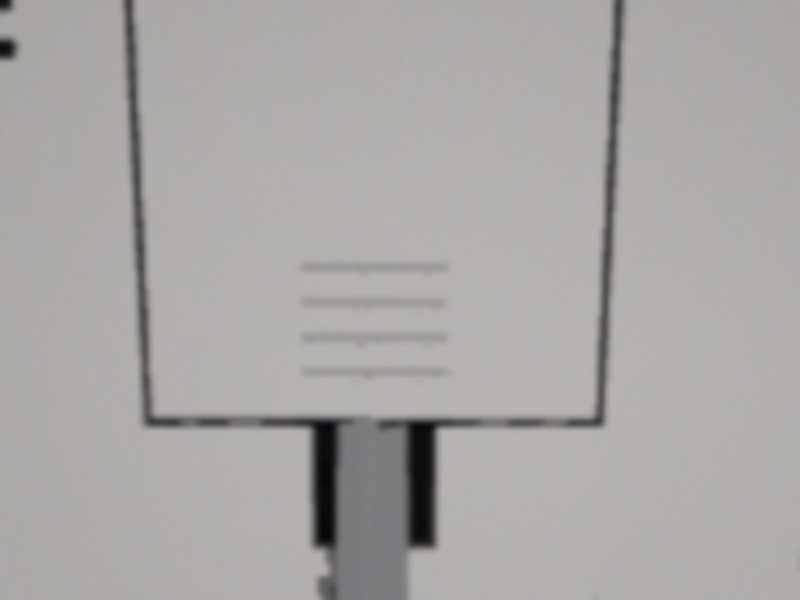

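>>> {"op": "jog_arm", "data": {"rows": "0 0.5 3 0;0 1 5 0;0 1.5 8 0;0 2.5 11 0;0 3 13 0;0 3.5 15 0;0 4 17 0;0 4 17 0"}}

```text
t: 18.63
eef_pos: [0.5108, -0.055, 0.0822]
orientation: [0.993, -0.121, 0.008, -0.011]
wrist_force: [-0.3, -0.8, 8.3]
opening: 0.0184
```

```bash
python3 -c "
from h import *
go(st2w(-1,-118,98),-13.8);print(w2st(status.sense()['eef_pos']))
w=snap('wrist','w18.png');save(w,'w18.pkl')"
```

```text
t 18.63 pos [ 0.5108 -0.055   0.0822] az -13.92 zax [ 0.019  0.021 -1.   ] F [-0.3 -0.8  8.3] op 0.0184
  -> rows [ -2.2  -3.7 -15.7] roll -0.12 j [-0.34  0.63  1.85  0.04  0.64 -0.13]
[   1.40024619 -121.30968531   82.24996181]
```

View pics/w18.png

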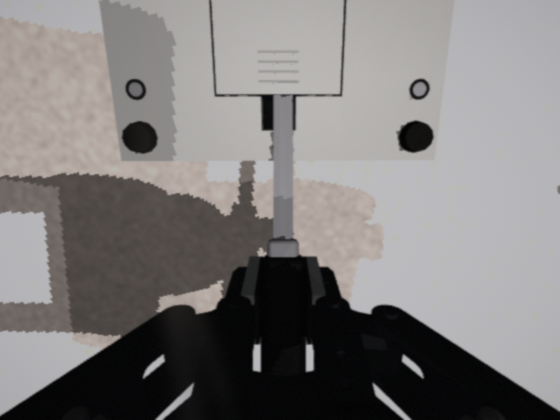

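>>> {"op": "jog_arm", "data": {"rows": "-0.5 0.5 4 0;-1 1 7 0;-1.5 1.5 10 0;-1.5 2 13 0;-1.5 2.2 16 0;-1.5 2.4 18 0;-1.5 2.5 19 0;-1.5 2.5 19 0"}}

```text
t: 19.35
eef_pos: [0.5108, -0.0587, 0.065]
orientation: [0.993, -0.121, 0.011, -0.01]
wrist_force: [-2.8, -5.9, 12.9]
opening: 0.0184
```

```bash
python3 -c "
from h import *
go(st2w(-1,-122,66),-13.8);print(w2st(status.sense()['eef_pos']))
w=snap('wrist','w19.png');save(w,'w19.pkl')
s=snap('scene','s19.png')
b=cv2.resize(s['pixels'][140:220,230:360,::-1],None,fx=6,fy=6,interpolation=cv2.INTER_CUBIC)
cv2.imwrite('pics/s19c.png',cv2.convertScaleAbs(b,alpha=1.5))"
```

```text
t 19.35 pos [ 0.5108 -0.0587  0.065 ] az -13.92 zax [ 0.024  0.018 -1.   ] F [-2.8 -5.9 12.9] op 0.0184
  -> rows [-3.2 -2.9 -1. ] roll -0.12 j [-0.35  0.67  1.86  0.04  0.6  -0.14]
[   2.22948416 -124.88127282   64.97954931]
```

View pics/w19.png

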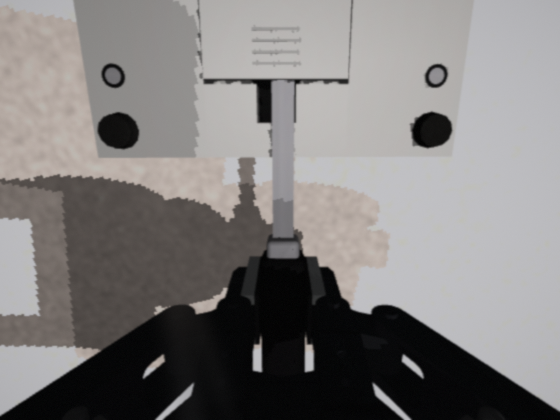

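View pics/s19c.png

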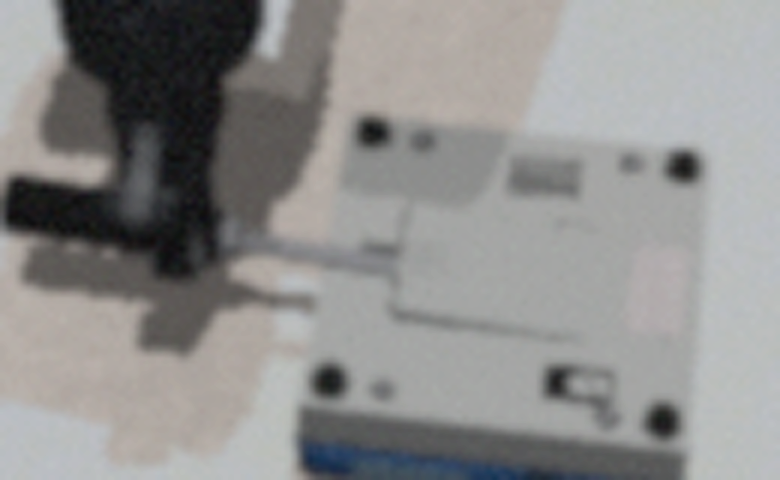

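>>> {"op": "jog_arm", "data": {"rows": "-1 0 3 0;-2 0 6 0;-2.5 0 9 0;-2.5 0 11 0;-2.5 0 12 0;-2.5 0 12 0;-2.5 0 12 0;-2.5 0 12 0"}}

```text
t: 20.12
eef_pos: [0.511, -0.0595, 0.0545]
orientation: [0.992, -0.122, 0.014, -0.009]
wrist_force: [0.1, -3.3, 10.4]
opening: 0.0187
```

```bash
python3 -c "
from h import *
go(st2w(-1,-122,66),-13.8);print(w2st(status.sense()['eef_pos']))
w=snap('wrist','w20.png');save(w,'w20.pkl')
s=snap('scene','s20.png')
b=cv2.resize(s['pixels'][140:220,230:360,::-1],None,fx=6,fy=6,interpolation=cv2.INTER_CUBIC)
cv2.imwrite('pics/s20c.png',cv2.convertScaleAbs(b,alpha=1.5))"
```

```text
t 20.12 pos [ 0.511  -0.0595  0.0545] az -13.98 zax [ 0.03   0.015 -0.999] F [ 0.1 -3.3 10.4] op 0.0187
  -> rows [ -3.3  -3.8 -11.5] roll -0.18 j [-0.35  0.69  1.87  0.05  0.57 -0.14]
[   2.60128221 -125.59415364   54.54025749]
```

View pics/w20.png

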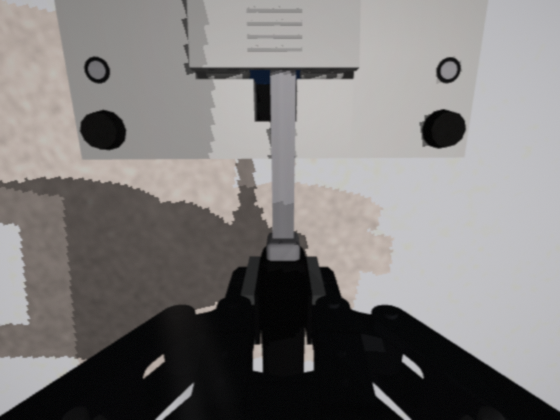

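View pics/s20c.png

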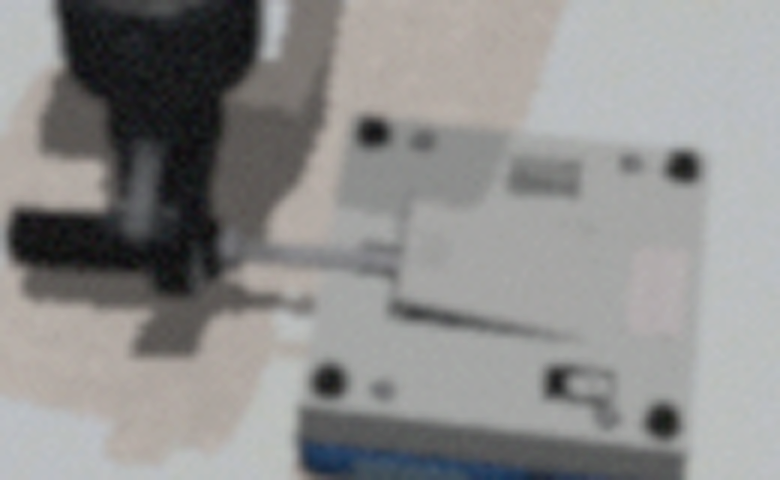

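>>> {"op": "jog_arm", "data": {"rows": "-2 0 -2 0;-2 0 -4 0;-2 10 -4 0;-2 20 -4 0;-2 35 -5 0;-2 50 -8 0;-2 60 -15 0;-2 60 -25 0"}}

```text
t: 20.88
eef_pos: [0.493, -0.1197, 0.0778]
orientation: [0.992, -0.123, 0.013, -0.01]
wrist_force: [-1.0, 0.6, -1.5]
opening: 0.0188
```

```bash
python3 -c "
from h import *
go(st2w(-1,-122,66),-13.8);print(w2st(status.sense()['eef_pos']))
w=snap('wrist','w21.png');save(w,'w21.pkl')
s=snap('scene','s21.png');save(s,'s21.pkl')
b=cv2.resize(s['pixels'][140:220,230:360,::-1],None,fx=6,fy=6,interpolation=cv2.INTER_CUBIC)
cv2.imwrite('pics/s21c.png',cv2.convertScaleAbs(b,alpha=1.5))"
```

```text
t 20.88 pos [ 0.493  -0.1197  0.0778] az -14.14 zax [ 0.028  0.016 -0.999] F [-1.   0.6 -1.5] op 0.0188
  -> rows [ -1.2 -66.1  13.2] roll -0.34 j [-0.47  0.64  1.87  0.05  0.61 -0.27]
[  -0.5185623  -188.35550953   77.77120459]
```

View pics/w21.png

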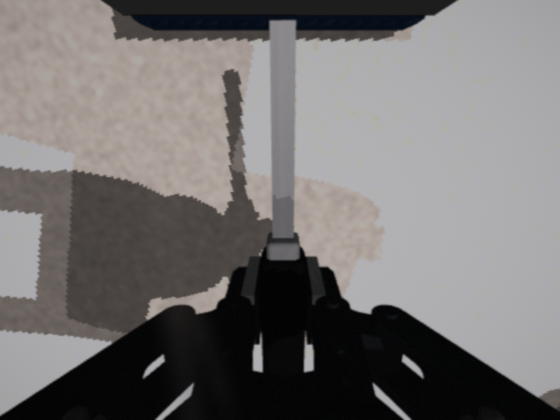

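View pics/s21c.png

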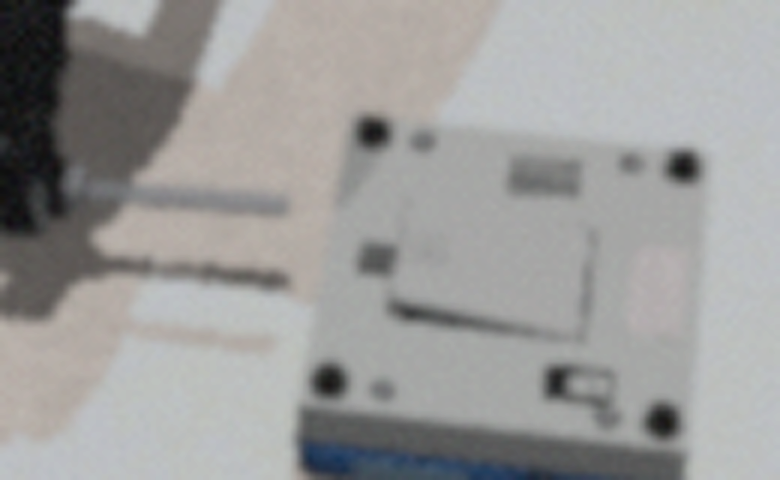

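>>> {"op": "jog_arm", "data": {"rows": "0 20 5 0;0 40 15 0;0 50 25 0;0 50 35 0;0 50 45 0;0 50 52 0;0 50 52 0;0 50 52 0"}}

```text
t: 21.65
eef_pos: [0.4835, -0.165, 0.0257]
orientation: [0.992, -0.122, 0.014, -0.01]
wrist_force: [0.2, -0.0, -0.5]
opening: 0.0184
```

>>> {"op": "jog_arm", "data": {"rows": "0 0 2 0;0 0 4 0;0 0 7 0;0 0 9 0;0 0 11 0;0 0 11 0;0 0 11 0;0 0 11 0"}}

```text
t: 22.32
eef_pos: [0.4839, -0.1649, 0.0148]
orientation: [0.992, -0.122, 0.014, -0.01]
wrist_force: [-0.2, 0.3, -0.3]
opening: 0.0186
```

```bash
python3 -c "
from h import *
go(st2w(-1,-240,16),-13.8);print(w2st(status.sense()['eef_pos']))
w=snap('wrist','w22.png')"
```

```text
t 22.32 pos [ 0.4839 -0.1649  0.0148] az -14.01 zax [ 0.03   0.016 -0.999] F [-0.2  0.3 -0.3] op 0.0186
  -> rows [-2.4  5.5 -1.4] roll -0.21 j [-0.56  0.76  1.88  0.06  0.48 -0.38]
[   1.44245204 -234.46590799   14.76850951]
```

View pics/w22.png

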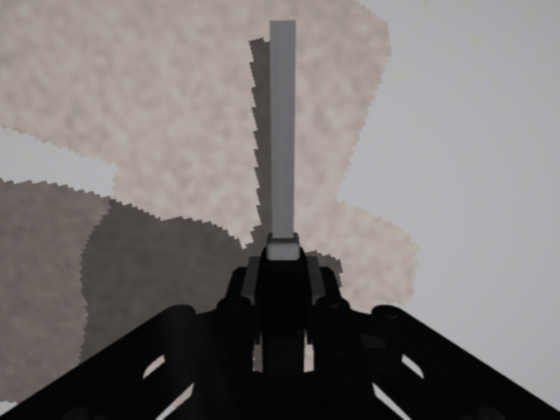

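>>> {"op": "jog_arm", "data": {"rows": "0 0 1 0;0 0 2 0;0 0 2.5 0;0 0 2.5 0;0 0 2.5 0;0 0 2.5 0;0 0 2.5 0;0 0 2.5 0"}}

```text
t: 23.03
eef_pos: [0.4841, -0.165, 0.0125]
orientation: [0.992, -0.122, 0.014, -0.009]
wrist_force: [-0.5, 0.5, 3.1]
opening: 0.0186
```

>>> {"op": "jog_arm", "data": {"rows": "0 0 0 0;0 0 0 0;0 0 0 0;0 0 0 0;0 0 0 0;0 0 0 0;0 0 0 0;0 0 0 0", "hand": 0.6}}

```text
t: 23.7
eef_pos: [0.4841, -0.165, 0.0124]
orientation: [0.992, -0.122, 0.014, -0.009]
wrist_force: [-0.4, -0.1, -0.7]
opening: 0.0513
```

>>> {"op": "jog_arm", "data": {"rows": "0 0 -20 0;0 0 -50 0;0 0 -85 0;0 0 -120 0;0 0 -150 0;0 0 -150 0;0 0 -150 0;0 0 -150 0", "hand": 1}}

```text
t: 24.37
eef_pos: [0.479, -0.1669, 0.1621]
orientation: [0.992, -0.122, 0.014, -0.01]
wrist_force: [-0.1, -1.0, -0.5]
opening: 0.0855
```

```bash
python3 -c "
from h import *
go(st2w(0,-80,180),-13.8);print(w2st(status.sense()['eef_pos']))
w=snap('wrist','w23.png')
s=snap('scene','s23.png')"
```

```text
t 24.37 pos [ 0.479  -0.1669  0.1621] az -14.01 zax [ 0.03   0.016 -0.999] F [-0.1 -1.  -0.5] op 0.0855
  -> rows [   2.7 -157.9  -14.3] roll -0.21 j [-0.57  0.48  1.82  0.04  0.82 -0.36]
[  -2.77057435 -237.56778774  162.05582936]
```

View pics/w23.png

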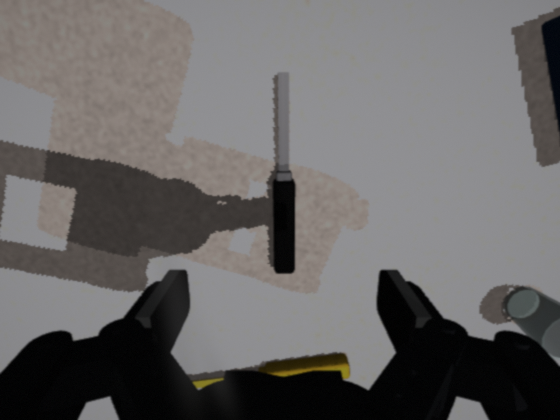

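View pics/s23.png

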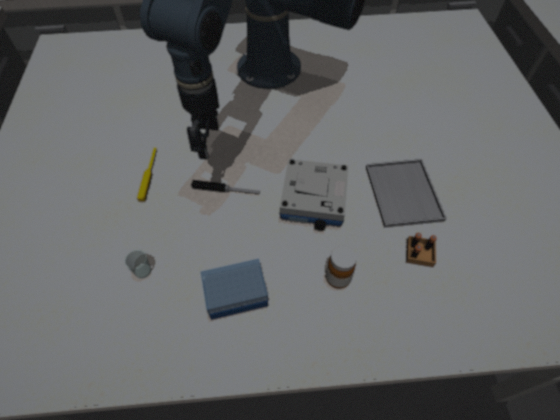

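>>> {"op": "jog_arm", "data": {"rows": "3 -40 0 -0.2;3 -80 0 -0.2;3 -110 0 -0.2;3 -130 0 -0.2;3 -130 0 -0.2;3 -130 0 -0.2;3 -130 0 -0.2;3 -130 0 -0.2"}}

```text
t: 25.13
eef_pos: [0.5125, -0.0422, 0.1634]
orientation: [0.993, -0.121, 0.012, -0.01]
wrist_force: [-1.2, 0.3, 0.7]
opening: 0.0853
```

```bash
python3 -c "
from h import *
go(st2w(0,-60,160),-13.8);print(w2st(status.sense()['eef_pos']))
w=snap('wrist','w24.png');save(w,'w24.pkl')"
```

```text
t 25.13 pos [ 0.5125 -0.0422  0.1634] az -13.88 zax [ 0.026  0.017 -1.   ] F [-1.2  0.3  0.7] op 0.0853
  -> rows [ -0.1 -48.4   4.5] roll -0.08 j [-0.31  0.49  1.8   0.03  0.83 -0.09]
[-5.18756473e-02 -1.08489445e+02  1.63380875e+02]
```

>>> {"op": "jog_arm", "data": {"rows": "-1 -15 0 0;-1 -30 0 0;-1 -45 0 0;-1 -50 0 0;-1 -50 0 0;-1 -50 0 0;-1 -50 0 0;-1 -50 0 0"}}

```text
t: 25.85
eef_pos: [0.5234, 0.0055, 0.1647]
orientation: [0.992, -0.121, 0.012, -0.01]
wrist_force: [0.2, 0.5, -0.5]
opening: 0.0854
```

```bash
python3 -c "
from h import *
go(st2w(0,-25,100),-13.8);print(w2st(status.sense()['eef_pos']))
w=snap('wrist','w25.png');save(w,'w25.pkl')"
```

```text
t 25.85 pos [0.5234 0.0055 0.1647] az -13.97 zax [ 0.027  0.017 -1.   ] F [ 0.2  0.5 -0.5] op 0.0854
  -> rows [ -0.7 -33.   65.5] roll -0.17 j [-0.22  0.5   1.78  0.03  0.84  0.01]
[ -0.79359999 -59.4729435  164.68147773]
```

View pics/w24.png

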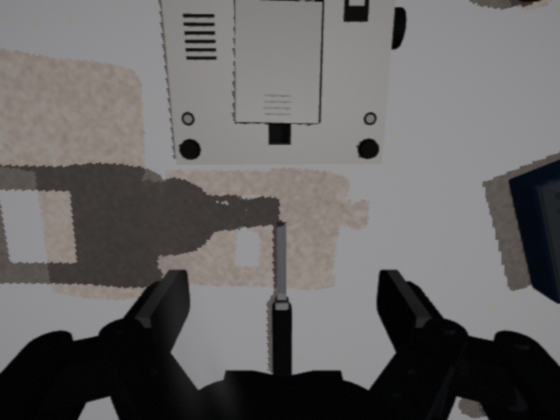

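View pics/w25.png

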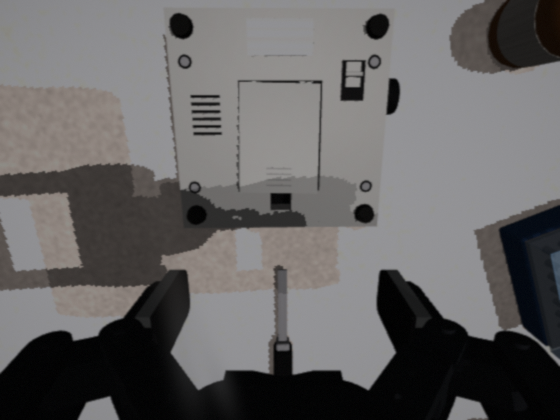

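```bash
python3 -c "
from h import *
a=load('w24.pkl');b=load('w25.pkl')
A=cv2.resize(a['pixels'][90:140,215:345,::-1],None,fx=6,fy=6,interpolation=cv2.INTER_CUBIC)
B=cv2.resize(b['pixels'][165:215,215:345,::-1],None,fx=6,fy=6,interpolation=cv2.INTER_CUBIC)
cv2.imwrite('pics/ab.png',cv2.convertScaleAbs(np.vstack([A,B]),alpha=1.3))"
```

```text
(no output)
```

View pics/ab.png

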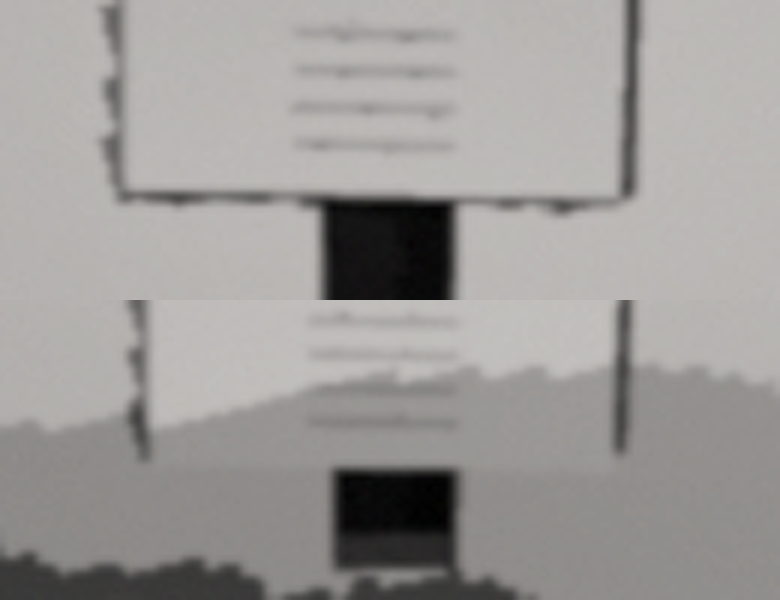

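```bash
python3 -c "
from h import *
a=load('w24.pkl');b=load('w25.pkl')
L=tri([(a,235,121.6),(b,239.4,192.5)]);Rr=tri([(a,318.5,122.7),(b,317.8,193)])
print(w2st(L),w2st(Rr),np.linalg.norm(L-Rr))
# notch outer edge check
p=tri([(a,279.5,143.3),(b,281,209.5)]);print('nout',w2st(p))
print(w2st(onz(a,279.5,143.3,.06)),w2st(onz(b,281,209.5,.06)))
"
```

```text
[-30.21293263 -37.41249552  70.91015632] [ 26.1197262  -38.22966209  70.92448759] 0.05633858729172991
nout [ -0.30746986 -52.31595509  63.97536114]
[ -0.37887438 -52.60827223  60.        ] [ -0.126739   -53.43479185  60.        ]
```

```bash
python3 -c "
from h import *
go(st2w(-1.8,-25,90),-13.8)"
```

```text
t 25.9 pos [0.5235 0.0056 0.1647] az -13.96 zax [ 0.027  0.017 -0.999] F [ 0.8  0.8 -0.2] op 0.085
  -> rows [ -2.8 -32.7  75.4] roll -0.16 j [-0.22  0.5   1.78  0.03  0.84  0.01]
```

>>> {"op": "jog_arm", "data": {"rows": "-2 -15 20 -0.1;-2 -30 45 -0.1;-2 -33 65 -0.1;-2 -33 75 -0.1;-2 -33 75 -0.1;-2 -33 75 -0.1;-2 -33 75 -0.1;-2 -33 75 -0.1"}}

```text
t: 26.57
eef_pos: [0.5323, 0.0388, 0.0916]
orientation: [0.993, -0.121, 0.013, -0.01]
wrist_force: [-0.6, -0.2, -0.3]
opening: 0.0856
```

```bash
python3 -c "
from h import *
go(st2w(-1.8,-25,68.5),-13.8);print(w2st(status.sense()['eef_pos']))
w=snap('wrist','w26.png');save(w,'w26.pkl')"
```

```text
t 26.57 pos [0.5323 0.0388 0.0916] az -13.9 zax [ 0.029  0.017 -0.999] F [-0.6 -0.2 -0.3] op 0.0856
  -> rows [-2.3  0.5 23. ] roll -0.1 j [-0.15  0.63  1.81  0.03  0.68  0.07]
[ -0.09296876 -25.04847869  91.59296292]
```

View pics/w26.png

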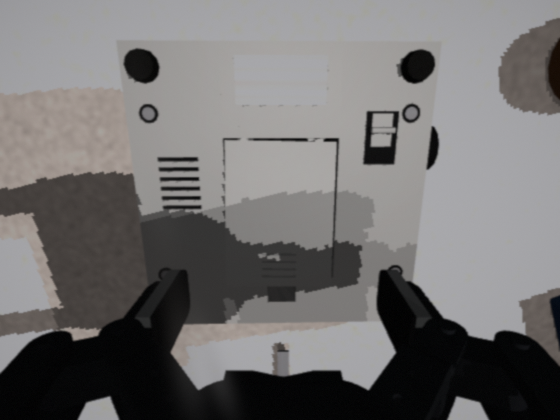

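>>> {"op": "jog_arm", "data": {"rows": "-2 0 6 0;-2 0 12 0;-2 0 18 0;-2 0 22 0;-2 0 22 0;-2 0 22 0;-2 0 22 0;-2 0 22 0"}}

```text
t: 27.28
eef_pos: [0.5311, 0.0397, 0.0696]
orientation: [0.993, -0.121, 0.014, -0.01]
wrist_force: [-0.5, -0.1, -0.3]
opening: 0.0855
```

```bash
python3 -c "
from h import *
go(st2w(-1.8,-25,68.5),-13.8);print(w2st(status.sense()['eef_pos']))
w=snap('wrist','w27.png');save(w,'w27.pkl')"
```

```text
t 27.28 pos [0.5311 0.0397 0.0696] az -13.89 zax [ 0.029  0.017 -0.999] F [-0.5 -0.1 -0.3] op 0.0855
  -> rows [-0.3  0.6  1.1] roll -0.09 j [-0.15  0.67  1.82  0.04  0.63  0.07]
[ -1.51219914 -24.42707843  69.61558508]
```

View pics/w27.png

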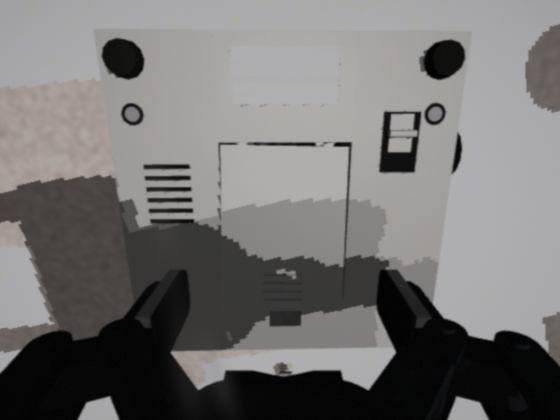

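>>> {"op": "jog_arm", "data": {"rows": "0 0 1 0;0 0 1 0;0 0 1 0;0 0 1 0;0 0 1 0;0 0 1 0;0 0 1 0;0 0 1 0", "hand": 0}}

```text
t: 28.0
eef_pos: [0.5314, 0.0398, 0.0693]
orientation: [0.993, -0.121, 0.014, -0.01]
wrist_force: [-1.4, 1.4, 5.9]
opening: 0.0535
```

```bash
python3 -c "
from h import *
go(st2w(-1.8,-25,68.5),-13.8);print(w2st(status.sense()['eef_pos']))
w=snap('wrist','w28.png');save(w,'w28.pkl')"
```

```text
t 28.0 pos [0.5314 0.0398 0.0693] az -13.89 zax [ 0.03   0.017 -0.999] F [-1.4  1.4  5.9] op 0.0535
  -> rows [-0.6  0.8  0.7] roll -0.09 j [-0.15  0.67  1.82  0.04  0.63  0.07]
[ -1.21493627 -24.24482763  69.27245445]
```

View pics/w28.png

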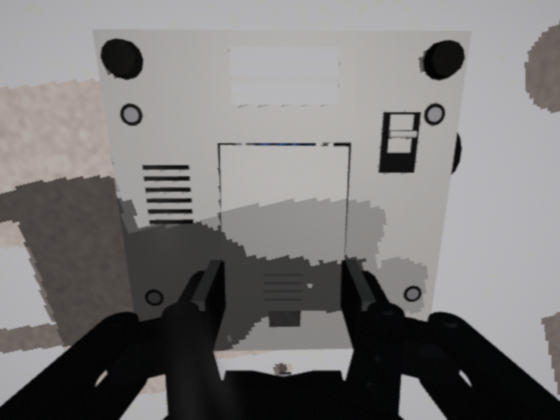

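>>> {"op": "jog_arm", "data": {"rows": "0 0 -0.8 0;0 2 -0.8 0;0 4 -0.8 0;0 6 -0.8 0;0 8 -0.8 0;0 9 -0.8 0;0 9 -0.8 0;0 9 -0.8 0"}}

```text
t: 28.72
eef_pos: [0.5312, 0.0382, 0.0703]
orientation: [0.992, -0.123, 0.016, -0.015]
wrist_force: [7.2, 33.3, 1.2]
opening: 0.0533
```

```bash
python3 -c "
from h import *
go(st2w(-1.8,-25,68.5),-13.8);print(w2st(status.sense()['eef_pos']))
w=snap('wrist','w29.png');save(w,'w29.pkl')"
```

```text
t 28.72 pos [0.5312 0.0382 0.0703] az -14.11 zax [ 0.035  0.026 -0.999] F [ 7.2 33.3  1.2] op 0.0533
  -> rows [-0.8 -0.8  1.8] roll -0.31 j [-0.16  0.67  1.82  0.05  0.62  0.05]
[ -1.0928045  -25.9085204   70.30816126]
```

View pics/w29.png

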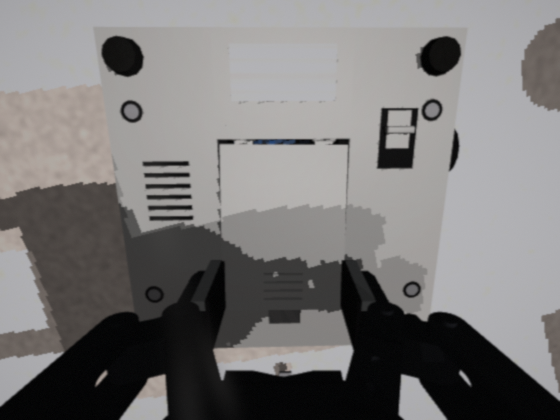

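>>> {"op": "jog_arm", "data": {"rows": "0 0 -1 0;0 0 -2 0;0 0 -3 0;0 0 -4 0;0 0 -5 0;0 0 -5 0;0 0 -5 0;0 0 -5 0"}}

```text
t: 29.43
eef_pos: [0.5312, 0.0374, 0.0755]
orientation: [0.992, -0.123, 0.016, -0.015]
wrist_force: [-0.0, -0.1, 0.1]
opening: 0.0535
```

```bash
python3 -c "
from h import *
go(st2w(-1.8,-25,68.5),-13.8);print(w2st(status.sense()['eef_pos']))
w=snap('wrist','w30.png');save(w,'w30.pkl')
s=snap('scene','s30.png')
b=cv2.resize(s['pixels'][140:220,230:360,::-1],None,fx=6,fy=6,interpolation=cv2.INTER_CUBIC)
cv2.imwrite('pics/s30c.png',cv2.convertScaleAbs(b,alpha=1.5))"
```

```text
t 29.43 pos [0.5312 0.0374 0.0755] az -14.17 zax [ 0.036  0.026 -0.999] F [-0.  -0.1  0.1] op 0.0535
  -> rows [-1.2 -1.4  7.1] roll -0.37 j [-0.16  0.66  1.82  0.05  0.63  0.05]
[ -0.82469919 -26.64543189  75.54993389]
```

View pics/w30.png

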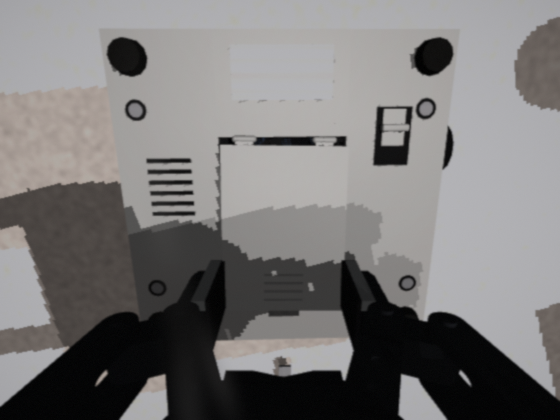

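View pics/s30c.png

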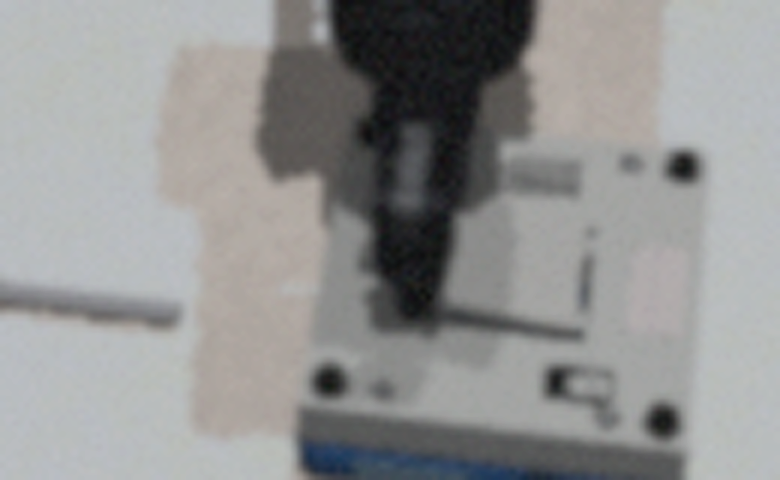

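>>> {"op": "jog_arm", "data": {"rows": "0 1 0 0;0 2 0 0;0 4 0 0;0 6 0 0;0 7 0 0;0 7 0 0;0 7 0 0;0 7 0 0"}}

```text
t: 30.2
eef_pos: [0.5295, 0.0308, 0.0753]
orientation: [0.992, -0.123, 0.016, -0.015]
wrist_force: [-0.3, 0.7, -0.4]
opening: 0.0534
```

```bash
python3 -c "
from h import *
go(st2w(-1.8,-25,68.5),-13.8);print(w2st(status.sense()['eef_pos']))
w=snap('wrist','w31.png');save(w,'w31.pkl')"
```

```text
t 30.2 pos [0.5295 0.0308 0.0753] az -14.14 zax [ 0.036  0.026 -0.999] F [-0.3  0.7 -0.4] op 0.0534
  -> rows [-1.1 -8.2  7. ] roll -0.34 j [-0.17  0.66  1.83  0.05  0.63  0.03]
[ -0.93237673 -33.45454203  75.25389271]
```

View pics/w31.png

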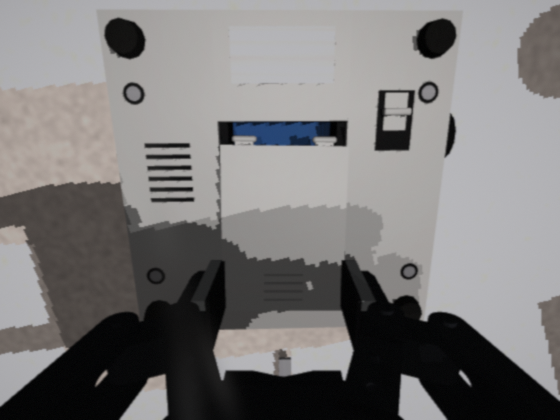

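The tabs (245,140) and (325,140) are clear of the rim, with the blue interior showing behind them. I'll lift off.

>>> {"op": "jog_arm", "data": {"rows": "0 0 -5 0;0 0 -15 0;0 0 -30 0;0 0 -45 0;0 0 -60 0;0 0 -75 0;0 0 -75 0;0 0 -75 0"}}

```text
t: 30.92
eef_pos: [0.5275, 0.0289, 0.1515]
orientation: [0.992, -0.123, 0.018, -0.015]
wrist_force: [-0.5, 0.5, -0.4]
opening: 0.0535
```

```bash
python3 -c "
from h import *
tc=np.array([.539,.296]);a=ST['a'];yv=np.array([-np.sin(a),np.cos(a)]);h=tc-.025*yv
print(h);go([*h,.12],-13.8);print(w2st(status.sense()['eef_pos']))
w=snap('wrist','w32.png');save(w,'w32.pkl')"
```

```text
[0.53303666 0.27172164]
t 30.92 pos [0.5275 0.0289 0.1515] az -14.13 zax [ 0.039  0.025 -0.999] F [-0.5  0.5 -0.4] op 0.0535
  -> rows [ -54.8 -235.7   37.8] roll -0.33 j [-0.17  0.52  1.79  0.04  0.8   0.04]
[ -2.46083084 -35.86482384 151.47023246]
```

View pics/w32.png

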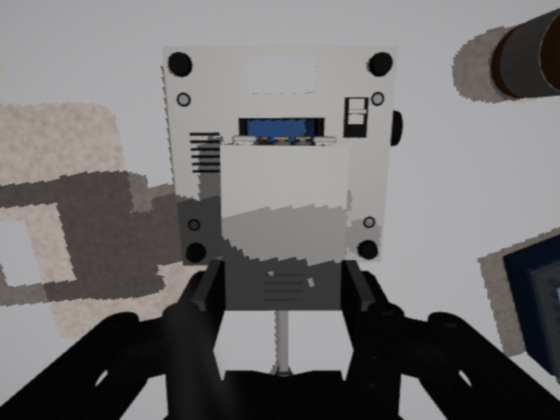

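>>> {"op": "jog_arm", "data": {"rows": "-8 -35 0 -0.3;-17 -70 0 -0.3;-26 -108 0 -0.3;-35 -146 0 -0.3;-44 -184 0 -0.3;-50 -216 5 -0.3;-54 -235 15 -0.3;-54 -235 25 -0.3"}}

```text
t: 31.63
eef_pos: [0.5322, 0.2747, 0.131]
orientation: [0.993, -0.118, 0.017, -0.016]
wrist_force: [-0.1, -0.4, -0.8]
opening: 0.0534
```

```bash
python3 -c "
from h import *
go([.533,.2717,.06],-13.8)
w=snap('wrist','w33.png')"
```

```text
t 31.63 pos [0.5322 0.2747 0.131 ] az -13.57 zax [ 0.037  0.027 -0.999] F [-0.1 -0.4 -0.8] op 0.0534
  -> rows [-0.7  5.3 70.9] roll 0.23 j [0.28 0.62 1.63 0.02 0.85 0.51]
```

View pics/w33.png

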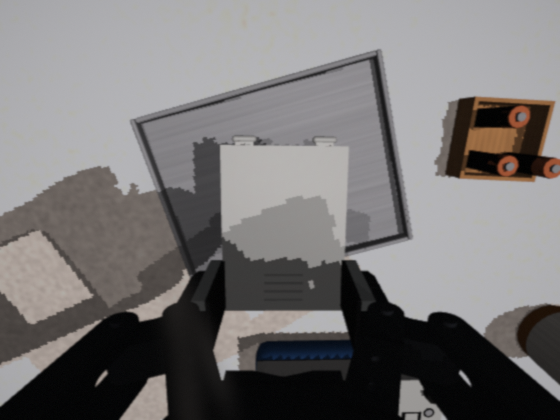

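>>> {"op": "jog_arm", "data": {"rows": "0 2 15 0;0 4 35 0;0 5 55 0;0 5 75 0;0 5 90 0;0 5 95 0;0 5 95 0;0 5 95 0"}}

```text
t: 32.35
eef_pos: [0.5322, 0.2686, 0.0332]
orientation: [0.993, -0.119, 0.014, -0.014]
wrist_force: [-0.1, -0.5, 0.2]
opening: 0.0533
```

```bash
python3 -c "
from h import *
go([.533,.2717,.016],-13.8)
w=snap('wrist','w34.png')
s=snap('scene','s34.png')
b=cv2.resize(s['pixels'][110:240,320:460,::-1],None,fx=5,fy=4.5,interpolation=cv2.INTER_CUBIC)
cv2.imwrite('pics/s34c.png',cv2.convertScaleAbs(b,alpha=1.5))"
```

```text
t 32.35 pos [0.5322 0.2686 0.0332] az -13.67 zax [ 0.031  0.024 -0.999] F [-0.1 -0.5  0.2] op 0.0533
  -> rows [-0.4 -2.7 17.3] roll 0.13 j [0.27 0.78 1.67 0.02 0.66 0.49]
```

View pics/w34.png

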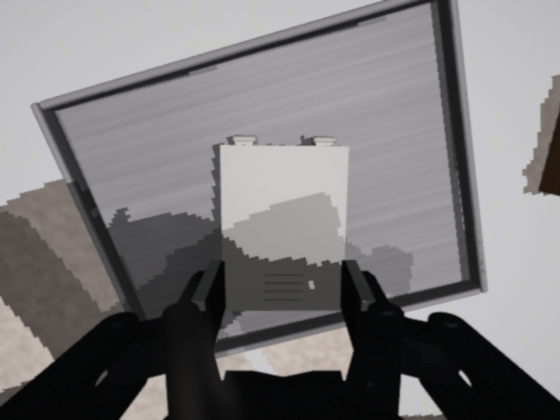

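View pics/s34c.png

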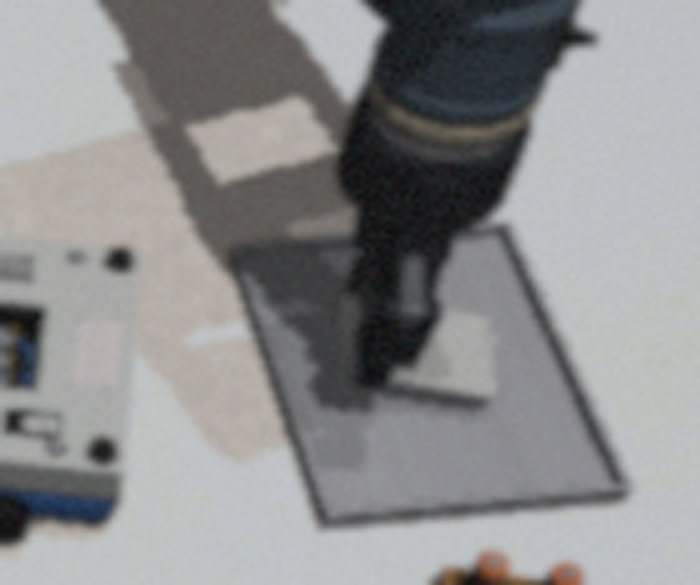

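>>> {"op": "jog_arm", "data": {"rows": "0 0 3 0;0 0 6 0;0 0 9 0;0 0 11 0;0 0 12 0;0 0 12 0;0 0 12 0;0 0 12 0"}}

```text
t: 33.12
eef_pos: [0.5334, 0.2696, 0.0223]
orientation: [0.993, -0.119, 0.015, -0.014]
wrist_force: [0.4, 0.1, -0.0]
opening: 0.0535
```

>>> {"op": "jog_arm", "data": {"rows": "0 0 1 0;0 0 2 0;0 0 3 0;0 0 4 0;0 0 4.5 0;0 0 4.5 0;0 0 4.5 0;0 0 4.5 0"}}

```text
t: 33.78
eef_pos: [0.5335, 0.2695, 0.0183]
orientation: [0.993, -0.118, 0.015, -0.014]
wrist_force: [-1.2, -1.9, 5.1]
opening: 0.0534
```

```bash
python3 -c "
from h import *
w=snap('wrist','w35.png')
s=snap('scene','s35.png')
b=cv2.resize(s['pixels'][110:240,320:460,::-1],None,fx=5,fy=4.5,interpolation=cv2.INTER_CUBIC)
cv2.imwrite('pics/s35c.png',cv2.convertScaleAbs(b,alpha=1.5))"
```

```text
(no output)
```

View pics/s35c.png

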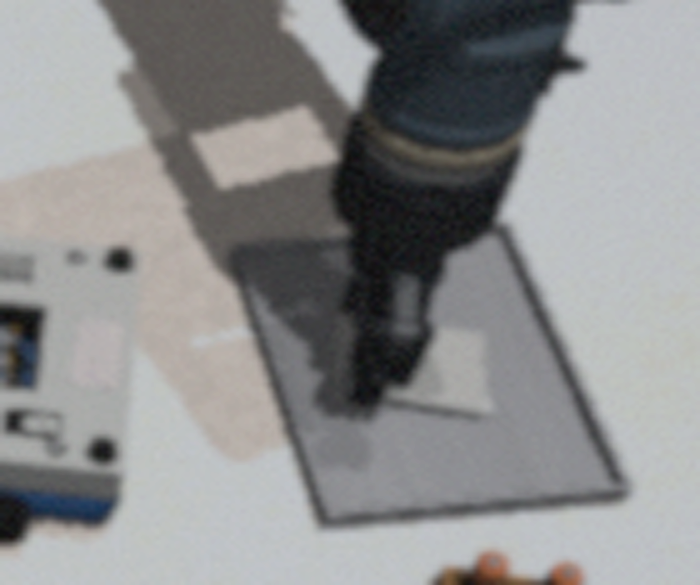

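>>> {"op": "jog_arm", "data": {"rows": "0 0 0 0;0 0 0 0;0 0 0 0;0 0 0 0;0 0 0 0;0 0 0 0;0 0 0 0;0 0 0 0", "hand": 0.85}}

```text
t: 34.55
eef_pos: [0.5335, 0.2695, 0.0182]
orientation: [0.993, -0.118, 0.015, -0.014]
wrist_force: [0.5, -0.3, 0.2]
opening: 0.0728
```

>>> {"op": "jog_arm", "data": {"rows": "0 0 -8 0;0 0 -20 0;0 0 -40 0;0 0 -70 0;0 0 -100 0;0 0 -130 0;0 0 -130 0;0 0 -130 0"}}

```text
t: 35.22
eef_pos: [0.5306, 0.2668, 0.1515]
orientation: [0.993, -0.118, 0.018, -0.015]
wrist_force: [-0.5, 1.0, -0.0]
opening: 0.0726
```

```bash
python3 -c "
from h import *
go([.533,.2717,.15],-13.8)
w=snap('wrist','w36.png')
s=snap('scene','s36.png');t=snap('top','t36.png')"
```

```text
t 35.22 pos [0.5306 0.2668 0.1515] az -13.64 zax [ 0.039  0.026 -0.999] F [-0.5  1.  -0. ] op 0.0726
  -> rows [ 1.1 -5.3  1.7] roll 0.16 j [0.27 0.59 1.63 0.02 0.88 0.5 ]
```

View pics/w36.png

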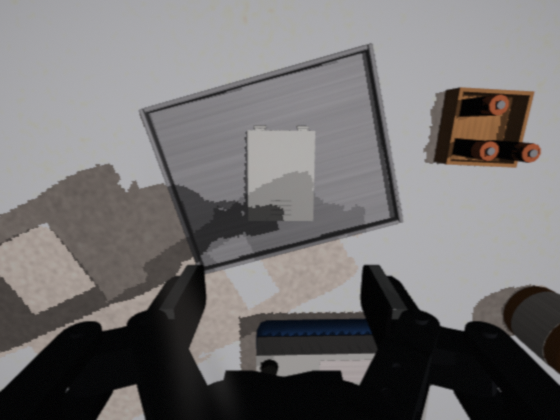

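View pics/s36.png

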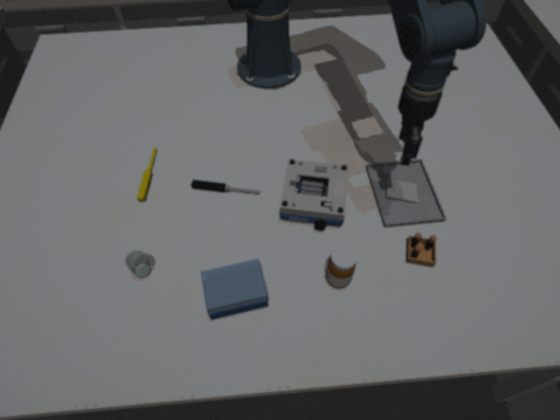

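View pics/t36.png

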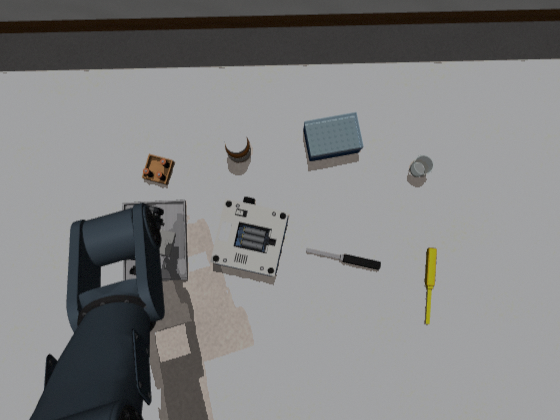

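```bash
python3 -c "
from h import *
w=camera('wrist')
p=onz(w,281,175,.015);print('cover mid',p, p[:2]-[.539,.296])
c=camera('top')
cv2.imwrite('pics/sw_end.png',cv2.resize(c['pixels'][190:240,210:290,::-1],None,fx=8,fy=8,interpolation=cv2.INTER_CUBIC))"
```

```text
cover mid [0.53660111 0.29380987 0.015     ] [-0.00239889 -0.00219013]
```

View pics/sw_end.png

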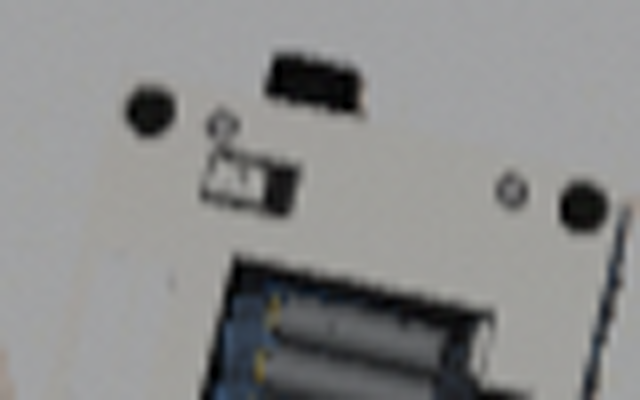

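The switch is still off: its plate sits at the +y end with the black gap towards the notch. The cover's middle is about 3 mm from the tray's middle, so I'm handing in.

```bash
python3 -c "
from workcell import env
print(env.sign_off())"
```

```text
the job is handed in; nothing more can be done
None
```

The job is handed in at about 35 s of the 69 s allowed. `env.sign_off()` gave no verdict, so the result rests on my own checks.

**What I did**
- I pushed the switch to off.
- The jog only turns the hand about its own z, so I tipped the black pry tool to about 26° in the grip by pressing its handle on the far edge of the case.
- I slid the blade about 9 mm under the lip and levered the cover up over the notch's outer edge until it sprang loose.
- I laid the tool back on the bench, drew the cover towards −y and lifted it off. I lowered it into the tray until I felt 5 N, then opened the fingers.

**Last checks**
- **Switch:** in the top view its plate is at the off end.
- **Cover:** it lies in the tray, about 3 mm from the middle.
- **Pry tool:** it looks flat on the bench in the scene and top views.
- **Other objects:** the jar, beaker, tip box and cell box look to be where they started.
- **Robot:** it stands clear and touches nothing, with the wrist force near zero.

**What disagreed or went wrong**
- My first pull on the cover jammed at 33 N. Raising it another 5 mm freed it.
- The camera views differed by 1–3 mm in place, and by up to about 10 mm for the height of the held blade tip. I found the blade's height in the notch by touch instead.
- The hand ended tilted by about 2.7° from the pressing. This did no harm that I could see.

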